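# Pin and clip a rack post in its foot

## Robot

A 6-joint arm with a two-finger parallel gripper is mounted at the origin on the work surface. World frame = base frame: x ahead of the robot, y to its left, z up, the work surface at z = 0. Lengths are in m, angles in rad, forces in N, time in s.
With the tool pointing down it reaches from about 0.35 to 0.95 m from the base axis. Payload 17.4 kg.
Tool frame: the origin (TCP) lies at the centre of the arm's flange, where the gripper is bolted on; the fingertips stand 186 mm ahead of it and the grasp point (between the pads) lies 167 mm ahead of it; x points along the fingers, z is the direction in which the jaws open and shut, and the axes are right-handed (so a half turn about x gives the same grasp; the last joint's range is limited). The gripper opens to 93 mm and grips with 3 to 60 N. Pads are 15 mm wide; open, the fingers measure 128 mm over their backs; the gripper's body (75 mm by 188 mm) begins 65 mm behind the grasp point.
Start: joints at [1.254, 0.116, 1.442, -0, 1.584, -0.038], TCP at [0.186, 0.649, 0.405] pointing down, gripper open.
Joint ranges: [-2.83, 2.83], [-0.83, 2.19], [0.07, 2.5], [-1.14, 4.28], [0.01, 3], [-2.97, 2.97]. Speed limits (rad/s): [1.89, 1.89, 2.22, 3.14, 3.14, 3.14].

## Interface

Orientations are given as a 3x3 rotation matrix whose columns are the frame's x, y, z axes.
In Python, from rig import manip, imaging gives the robot as it stands.
- The arm moves only by the tool carry_out, never from a script. Its argument "targets" is a list of rows, each an object with "slide": the shift along the tool's x, y, z in m, a list of three; "rotation": the turn, a rotation vector about the tool's x, y, z in rad, a list of three; "hand": the finger opening in m, from 0 to 0.093. In form: [{"slide": [tx, ty, tz], "rotation": [ax, ay, az], "hand": hand}, ...]. A call has 1 to 5 rows; each row shifts and turns the commanded pose from where the row before left it, along the tool's axes as they then stand; what a row does not reach is not made up. A row lasts 1/12 s, in which the tool goes at most 41.7 mm and 7.16 degrees, less where a joint would pass 70% of its speed; a pose out of reach is approached as far as the arm can. A call with a gripper value outside its range is refused whole. The fingers move at their own pace and stop on an object; "newtons" is the grip in N (left out, the last holds). Time passes only in rows, so rows that do not move let the fingers close. It gives the time, the measured TCP pose, the force and the opening at its end, in the units of the state.
- manip.observe(): the state, without advancing time (a new reading comes with each control period).
- imaging.capture(name): name is "scene" or "top" or "wrist"; returns (picture, depth): 420x560x3 uint8, red, green, blue; 420x560 float32, m along the optical axis (not along the pixel's ray), 0 where there is no reading.
- imaging.get_calibration(name): a dict with "intrinsics" (3x3 intrinsics, pixels), "eye" and "attitude" of the camera in the world; the wrist camera has in their place "mount" (4x4, takes a point from camera to tool coordinates, whose origin is the TCP and whose axes are the tool frame's). Camera axes: x right, y down, z forward; pixel columns grow to the right and rows downward; lengths in m; the calibration is good to about 2 mm. The wrist camera is an equidistant fisheye: a pixel r from the principal point sees the ray r / f radians off the axis. A picture is of the moment at which its call begins: read the wrist's pose just before it. get_calibration takes no time and is no camera call.
- manip.hand_in(): hands the job in, once; it reports no verdict.
The state is a dict: "t": time; "qpos": joint angles; "joint_velocities": joint speeds; "joint_torque": joint torques, N m; "tool_pos": TCP position; "orientation": TCP orientation; "ft_force": force on the tool from outside, world axes, zero at the start; "moment": the same for the moment, N m; "grip_width": finger opening in m.
Only numpy, scipy, OpenCV 4.12 (cv2) and the standard library are available. Lean on these libraries where they do the work, as an engineer would, in place of code of your own. Each camera call takes 0.05 s, during which the arm holds its last target.

## Task

Lock the rack post in its floor foot: push the bent steel pin fully home until its collar stops against the brass bushing. Then take the larger hairpin clip out of the wooden block and slide its straight leg down through the hole across the pin, gently, without ramming, until the sprung leg has snapped round the shank and the loop sits right down on it. Let go, and leave the smaller clip and the other things where they are.

Things in the scene. Friction and masses are not known exactly. Their poses are not given: they have to be found in the camera images.
- foot: Fixed rack foot: dark steel base plate 120 x 120 x 8 mm with a square sleeve 56 mm wide up to z = 100 mm and in it a grey post end up to z = 116 mm. Origin: centre of the underside, on the table; z up. The pin, 20 mm in diameter, 193 mm long, runs level through it along the foot's y, about 75 mm above the table: bent handle on the -y side, drilled end on the +y side.
- pin (a joint): How far the pin is pushed in along the foot's +y (m): 0 fully drawn, 0.055 home, its collar against the brass bushing, a hard stop. Starts at 0 to 0.010. It slides against about 3 N of friction, stays where it is left, cannot turn or tip. While it is drawn the cross hole is hidden in or close to the sleeve. Handle and hole are on the pin, 177 mm apart along y.
- nominal_handle (a point): Fixed to the foot: where the middle of the pin's handle should stand when home (95 mm in -y, z = 132 mm). The handle is an upright bar, 14 mm in diameter, from z = 75 to 167 mm; drawn, it stands (0.055 - joint) further to -y. The true handle is off by up to 13 mm along y and 8 mm in height, as the bushing is clamped differently each time: feel for it. Axes as the foot's.
- nominal_hole (a point): Fixed to the foot: where the centre of the pin's cross hole should be when home (82 mm in +y, z = 75 mm). The true hole is off by up to 13 mm along the foot's y and 8 mm in height, exactly as the handle is. The hole is vertical, 8 mm square, its mouth about 8 mm above its centre; the pin ends 16 mm further in +y. Axes as the foot's.
- block: Fixed light wood block 80 x 140 x 60 mm (x, y, z), origin at the centre of its underside. Two pockets in its top, 21 mm along x, 7 mm along y, 47 mm deep, at y = +40 and -40 mm; the two clips stand in them legs down, either in either, with a little play. Each clip lies in the block's x-z plane.
- clip_head (a point): In the head of the larger hairpin clip (loose, steel wire 5 mm, 95 mm tall, 72 g), 18 mm below its top; pinch here across the thickness. The head is an upright oblong double loop, 26 mm wide (x), 11 mm thick (y), from 18 mm above to 28 mm below this point. z up, x in the clip's plane from straight to sprung leg. 90 mm above the table at the start. Seated, clip y lies along the pin, either way round.
- clip_seat (a point): On the axis of the clip's straight leg, 10 mm in -x and 36 mm below clip_head; lies on the pin axis when home, the head's bottom then resting hard on the shank. The leg is 5 mm thick, 3.6 mm at its tip, which is 41 mm below this point. The sprung leg meets the shank about 22 mm before home, is spread by 3 to 4 mm and closes under it in the last 6 mm; takes up to about 10 N of push.
- clip_leg (a joint): Opening of the large clip's sprung leg (rad): 0 at rest, up to about 0.13 while spread by the shank, less than 0.1 once home.
- small_clip: The smaller hairpin clip of like shape, 77 mm tall, its loop 16 mm wide and 7 mm thick, wire 3.4 mm, in the other pocket, its top 90 mm above the table. Leave it. Origin in its loop.
- jar: Glass jar, 68 mm in diameter, 100 mm tall, bystander.
- tin: Tin can, 74 mm in diameter, 110 mm tall, bystander.
- wrench: Wrench 160 mm long lying on the table, bystander.
- washer: Flat steel washer 34 mm across, bystander.
- bolt: Dark bolt 57 mm long lying on the table, bystander.
- tape: Brown roll 96 mm across, 24 mm tall, bystander.
- carton: Small carton 90 x 120 x 70 mm, bystander.
Mind the look-alikes: they are no part of the job. Leave any orange look-alike of the part that bears clip_head alone.

How it is judged:
By the outcome, as a careful person would: the job done as asked, in the order asked, and still so for the second after the job is handed in, with the robot touching nothing.
It also fails if it takes over 72 s, if anything falls off the work surface, if the arm or the gripper's body presses on something with over 40 N, if the wrist force passes 120 N, or if a joint passes its speed limit or range.

## Working session

There is one attempt and no reset: what is moved stays moved. The work goes in short steps, Python scripts to look and compute and a tool call to move; the robot and the scene stay as the last step left them, time stands still between calls to the robot, and variables do not carry over. Pictures are saved under pics/ and viewed, and the job is handed in when it is done.

Besides the shell and the picture viewer there is one more tool, called after "Request:" as name([rows], argument=value, ...), one row to a line, values as JSON. carry_out: Moves the arm, as the interface text tells. Its arguments: {"type":"object","properties":{"targets":{"type":"array","items":{"type":"object","properties":{"slide":{"type":"array","items":{"type":"number"}},"rotation":{"type":"array","items":{"type":"number"}},"hand":{"type":"number"}}}},"newtons":{"type":"number"}},"required":["targets"]}

```bash
ls; mkdir -p pics
cat > h.py <<'E'
import numpy as np, cv2
from rig import manip, imaging
def cap(n,f):
    s=manip.observe()
    im,d=imaging.capture(n)
    cv2.imwrite('pics/'+f+'.png',im[:,:,::-1]); np.savez('pics/'+f+'.npz',im=im,d=d,p=s['tool_pos'],R=s['orientation'])
    return im,d
E
python3 - <<'E'
from h import *
np.set_printoptions(precision=4,suppress=True)
s=manip.observe();print(s)
for n in('scene','top','wrist'):
    cap(n,n+'0'); print(n,imaging.get_calibration(n))
E
```

```text
pics
{'t': 0.0, 'qpos': array([ 1.2542,  0.1165,  1.4423, -0.    ,  1.584 , -0.0378]), 'joint_velocities': array([ 0.0007,  0.0007, -0.0015,  0.0002, -0.0003,  0.0008]), 'joint_torque': array([  0.0027, -72.1273, -62.261 ,   0.0781,   0.024 ,  -0.0001]), 'tool_pos': array([0.1858, 0.6489, 0.4039]), 'orientation': array([[-0.0004, -0.9614,  0.2752],
       [-0.0012,  0.2752,  0.9614],
       [-1.    ,  0.    , -0.0012]]), 'ft_force': array([0.3919, 0.5552, 0.2577]), 'moment': array([-0.0098,  0.0429, -0.0211]), 'grip_width': 0.09328974905659586}
scene {'intrinsics': array([[402.6999,   0.    , 282.7568],
       [  0.    , 402.6999, 211.4137],
       [  0.    ,   0.    ,   1.    ]]), 'eye': array([ 1.0128, -0.0152,  0.7717]), 'attitude': array([[ 0.1059,  0.8312, -0.5457],
       [ 0.9943, -0.0802,  0.0707],
       [ 0.015 , -0.5501, -0.835 ]])}
top {'intrinsics': array([[403.637 ,   0.    , 286.8542],
       [  0.    , 403.637 , 210.926 ],
       [  0.    ,   0.    ,   1.    ]]), 'eye': array([0.4477, 0.0691, 0.9342]), 'attitude': array([[ 0.011 , -0.9913,  0.1315],
       [-0.9999, -0.0114, -0.0021],
       [ 0.0036, -0.1315, -0.9913]])}
wrist {'intrinsics': array([[325.1923,   0.    , 281.5432],
       [  0.    , 325.1923, 209.3592],
       [  0.    ,   0.    ,   1.    ]]), 'mount': array([[ 0.0017, -0.2819,  0.9594,  0.0194],
       [ 0.001 , -0.9594, -0.2819,  0.0789],
       [ 1.    ,  0.0014, -0.0014,  0.0003],
       [ 0.    ,  0.    ,  0.    ,  1.    ]])}
```

View pics/scene0.png

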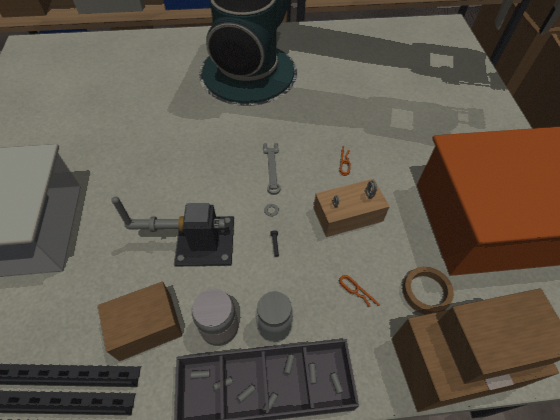

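View pics/top0.png

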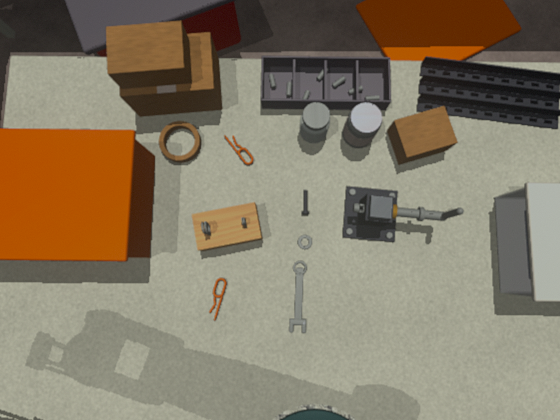

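View pics/wrist0.png

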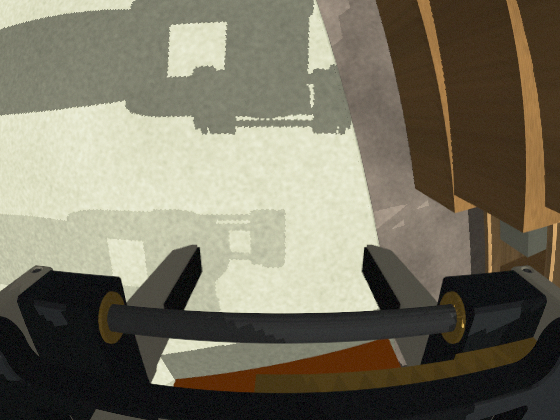

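The top view shows the foot near (370,213) with the handle at (460,211). The block is near (227,227), with the larger clip at (207,228) and the small one at (245,222). The orange look-alikes lie on the table. Next I'll measure from the point clouds.

```bash
cat >> h.py <<'E'
def cloud(n,f):
    z=np.load('pics/'+f+'.npz'); c=imaging.get_calibration(n); K=c['intrinsics']; d=z['d']
    v,u=np.mgrid[0:420,0:560]
    P=np.stack([(u-K[0,2])/K[0,0]*d,(v-K[1,2])/K[1,1]*d,d],-1)@np.array(c['attitude']).T+c['eye']
    P[d<=0]=np.nan
    return P,z['im']
E
python3 - <<'E'
from h import *
np.set_printoptions(precision=4,suppress=True)
for n,boxes in (('top',[(330,170,480,260),(180,190,280,260)]),('scene',[(100,180,250,280),(300,140,400,240)])):
    P,im=cloud(n,n+'0')
    rows=[]
    for b in boxes:
        c=im[b[1]:b[3],b[0]:b[2],::-1]; rows.append(cv2.resize(c,None,fx=5,fy=5,interpolation=cv2.INTER_CUBIC))
        cv2.imwrite('pics/%s_c%d.png'%(n,boxes.index(b)),rows[-1])
T,im=cloud('top','top0')
def stat(m,l):
    q=T[m]; print(l,len(q),np.nanmedian(q,0),np.nanmin(q,0),np.nanmax(q,0))
v,u=np.mgrid[0:420,0:560]
Z=T[:,:,2]
reg=(u>335)&(u<480)&(v>170)&(v<260)
stat(reg&(Z>.105)&(Z<.125)&(u<400),'post top')
pl=reg&(Z>.004)&(Z<.014)&(u<405); 
stat(pl,'plate'); 
r=cv2.minAreaRect(T[pl][:,:2].astype(np.float32)*1000);print(r)
r=cv2.minAreaRect(T[reg&(Z>.108)&(Z<.125)&(u<400)][:,:2].astype(np.float32)*1000);print('post',r)
stat(reg&(u>440)&(Z>.1),'handle')
for x in range(398,470,6):
    col=(u>=x)&(u<x+6)&reg&(Z>.04); stat(col,x)
reg=(u>180)&(u<280)&(v>190)&(v<260)
bt=reg&(Z>.05)&(Z<.066); stat(bt,'block');print(cv2.minAreaRect(T[bt][:,:2].astype(np.float32)*1000))
for lo,hi,l in((190,225,'big'),(235,255,'small')): stat(reg&(Z>.068)&(u>lo)&(u<hi),l)
E
```

```text
post top 506 [ 0.5666 -0.123   0.1165] [ 0.5441 -0.147   0.1054] [ 0.5916 -0.1     0.121 ]
plate 1603 [ 0.544  -0.1058  0.0089] [ 0.4615 -0.2055  0.004 ] [ 0.6656 -0.0466  0.014 ]
((563.0406494140625, -125.70914459228516), (157.05230712890625, 204.8095245361328), 89.30783081054688)
post ((568.0147094726562, -124.30879974365234), (45.25299835205078, 45.245460510253906), 84.44338989257812)
handle 126 [ 0.5541 -0.2617  0.145 ] [ 0.5487 -0.2714  0.1018] [ 0.5619 -0.259   0.1665]
398 58 [ 0.5631 -0.1755  0.0816] [ 0.5532 -0.182   0.0701] [ 0.5728 -0.169   0.0855]
404 53 [ 0.5613 -0.1879  0.0821] [ 0.5535 -0.1949  0.0754] [ 0.5708 -0.1812  0.086 ]
410 57 [ 0.5596 -0.2009  0.0815] [ 0.5513 -0.2067  0.0722] [ 0.5708 -0.1949  0.0861]
416 79 [ 0.5575 -0.2139  0.082 ] [ 0.5451 -0.2196  0.0661] [ 0.5734 -0.2069  0.091 ]
422 62 [ 0.5585 -0.2234  0.0841] [ 0.545  -0.2332  0.075 ] [ 0.5727 -0.2173  0.0919]
428 57 [ 0.5574 -0.2395  0.0819] [ 0.5475 -0.2453  0.075 ] [ 0.5666 -0.2327  0.0854]
434 54 [ 0.5555 -0.2516  0.0822] [ 0.5474 -0.2577  0.0735] [ 0.5675 -0.2447  0.086 ]
440 54 [ 0.5535 -0.261   0.0851] [ 0.546  -0.2714  0.0717] [ 0.5652 -0.2584  0.1061]
446 43 [ 0.5535 -0.2609  0.1202] [ 0.5487 -0.2714  0.082 ] [ 0.561  -0.259   0.1379]
452 44 [ 0.5538 -0.261   0.1505] [ 0.549  -0.2682  0.121 ] [ 0.5613 -0.259   0.1647]
458 34 [ 0.5553 -0.2664  0.1635] [ 0.549  -0.2714  0.1528] [ 0.5619 -0.2625  0.1665]
  return np.nanmean(a, axis, out=out, keepdims=keepdims)
Traceback (most recent call last):
ValueError: zero-size array to reduction operation fmin which has no identity
```

Run:
```python
import cv2,numpy as np
a=cv2.imread('pics/top_c0.png');b=cv2.imread('pics/scene_c0.png');print(a.shape,b.shape)
```

```text
(450, 750, 3) (500, 750, 3)
```

View pics/top_c0.png

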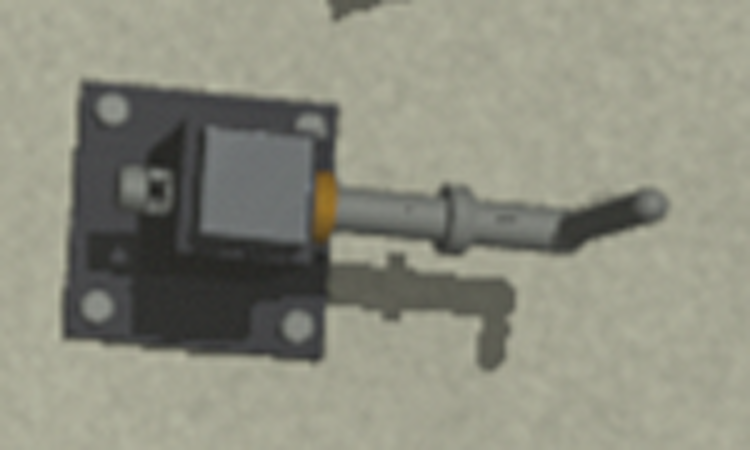

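View pics/scene_c0.png

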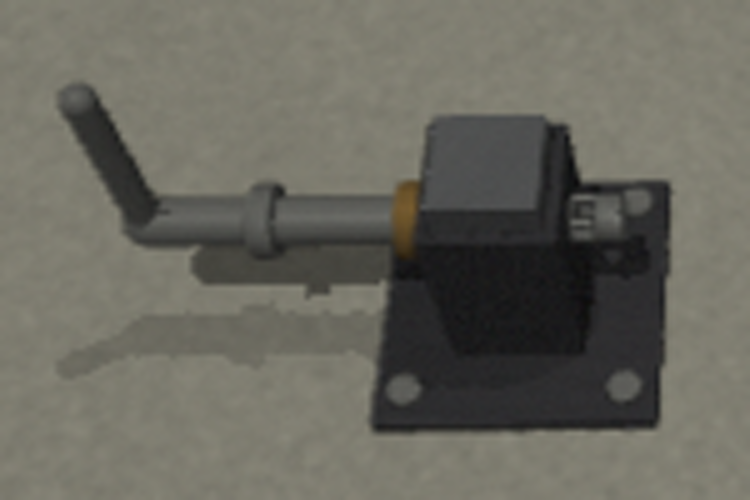

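View pics/top_c1.png

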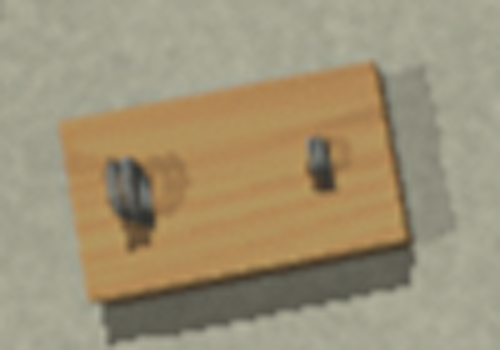

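View pics/scene_c1.png

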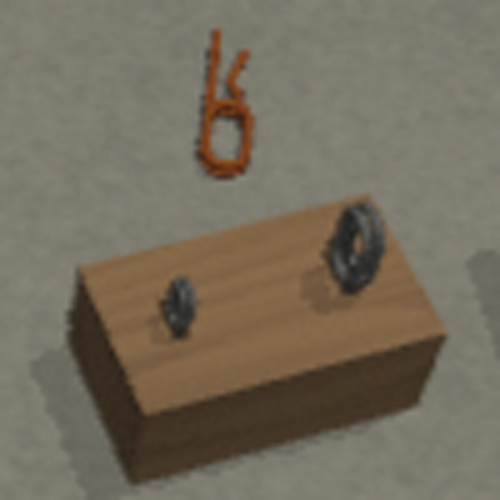

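Run:
```python
from h import *
np.set_printoptions(precision=4,suppress=True)
v,u=np.mgrid[0:420,0:560]
for n in('top','scene'):
    T,im=cloud(n,n+'0'); Z=np.nan_to_num(T[:,:,2],nan=-1); X=T[:,:,0];Y=T[:,:,1]
    print(n)
    def stat(m,l):
        q=T[m]; 
        if len(q): print(l,len(q),np.median(q,0),q.min(0),q.max(0))
    h=(X>.52)&(X<.59)&(Y<-.23)&(Y>-.30); stat(h&(Z>.11),'handle'); stat(h&(Z>.155),'handletop')
    m=(X>.44)&(X<.68)&(Y<-.03)&(Y>-.21)
    dark=(im.max(2)<75)
    # pin line
    pin=(X>.53)&(X<.59)&(Y<-.17)&(Y>-.25)&(Z>.06)
    q=T[pin]; 
    for a in np.arange(-.25,-.165,.01):
        s=q[(q[:,1]>a)&(q[:,1]<a+.01)]; 
        if len(s): print('  pin',round(a+.005,3),np.median(s,0),'ztop',np.percentile(s[:,2],95),'x range',s[:,0].min(),s[:,0].max())
    po=m&(Z>.111)&(Z<.122); stat(po,'post'); print(cv2.minAreaRect(T[po][:,:2].astype(np.float32)*1000))
    end=(X>.55)&(X<.59)&(Y<-.06)&(Y>-.098)&(Z>.06)&(Z<.1); stat(end,'end')
    for a in np.arange(-.1,-.06,.004):
        s=T[end&(Y>a)&(Y<a+.004)]; 
        if len(s):print('  end',round(a+.002,3),np.median(s,0),np.percentile(s[:,2],95),len(s))
    R=(X>.4)&(X<.65)&(Y>.1)&(Y<.36)
    b=R&(Z>.055)&(Z<.065); stat(b,'blk'); r=cv2.minAreaRect(T[b][:,:2].astype(np.float32)*1000);print(r)
    c=R&(Z>.07); 
    k,l=cv2.connectedComponents(c.astype(np.uint8))
    for i in range(1,k): 
        if (l==i).sum()>5: stat(l==i,'clip')
    print(im[207,361] if n=='top' else '')
```

```text
top
handle 114 [ 0.5541 -0.2619  0.1502] [ 0.5487 -0.2714  0.1101] [ 0.5619 -0.259   0.1665]
handletop 46 [ 0.5553 -0.2644  0.1631] [ 0.5499 -0.2714  0.1557] [ 0.5619 -0.2598  0.1665]
  pin -0.245 [ 0.5555 -0.2447  0.082 ] ztop 0.08532966380582632 x range 0.5475385749369596 0.5675444507361294
  pin -0.235 [ 0.5576 -0.2351  0.0821] ztop 0.08430790078701049 x range 0.5493067164285576 0.566839807180081
  pin -0.225 [ 0.5579 -0.2236  0.0837] ztop 0.08882522980259973 x range 0.5449875625334284 0.572690375025847
  pin -0.215 [ 0.5579 -0.2149  0.0831] ztop 0.08983071034073589 x range 0.5450895525620024 0.573420768120259
  pin -0.205 [ 0.5594 -0.2045  0.0814] ztop 0.0849389684487565 x range 0.5512920023205704 0.5707964098709992
  pin -0.195 [ 0.5612 -0.1951  0.0822] ztop 0.08454376529726884 x range 0.5534673538062485 0.5707910305079467
  pin -0.185 [ 0.5613 -0.1851  0.0819] ztop 0.08506365319025277 x range 0.5531773661450048 0.5727946249091147
  pin -0.175 [ 0.5631 -0.1755  0.0815] ztop 0.08448680813815104 x range 0.5532503991076375 0.5727518840223945
post 485 [ 0.5669 -0.1235  0.1166] [ 0.5
[... 2349 characters left out ...]
end -0.098 [ 0.5675 -0.0973  0.0769] 0.0901702315811788 18
  end -0.094 [ 0.5764 -0.0941  0.074 ] 0.0801392845484078 21
  end -0.09 [ 0.5767 -0.0901  0.0755] 0.07922720590606296 15
  end -0.086 [ 0.577  -0.0861  0.0792] 0.08162356193471558 20
  end -0.082 [ 0.5784 -0.082   0.0795] 0.0823660249354401 21
  end -0.078 [ 0.5754 -0.0782  0.0786] 0.08103293669031639 16
blk 1800 [0.5362 0.1921 0.0587] [0.4793 0.1204 0.055 ] [0.5841 0.2726 0.0649]
((530.8212280273438, 197.05056762695312), (82.32403564453125, 141.4982147216797), 11.434493064880371)
clip 117 [0.5275 0.2355 0.0926] [0.5113 0.2285 0.07  ] [0.5367 0.2431 0.1072]
clip 38 [0.5438 0.158  0.0828] [0.5342 0.1535 0.0722] [0.549  0.1626 0.0889]
```

Run:
```python
from h import *
np.set_printoptions(precision=3,suppress=True)
T,im=cloud('top','top0')
for p in [(510,240),(535,240),(550,280),(550,190),(520,215),(60,200),(125,140),(120,250),(100,270)]: print(p,T[p[1],p[0]])
```

```text
(510, 240) [ 0.506 -0.418  0.058]
(535, 240) [ 0.501 -0.42   0.143]
(550, 280) [ 0.424 -0.443  0.144]
(550, 190) [ 0.601 -0.458  0.142]
(520, 215) [ 0.555 -0.418  0.101]
(60, 200) [0.566 0.506 0.163]
(125, 140) [0.687 0.387 0.164]
(120, 250) [0.471 0.384 0.163]
(100, 270) [0.43  0.493 0.001]
```

Request:
carry_out([
  {"slide":[0,0,0],"rotation":[-0.0935,0,0],"hand":0.0},
  {"slide":[0,0,0],"rotation":[-0.0935,0,0],"hand":0.0},
  {"slide":[0,-0.0162,-0.0331],"rotation":[0,0,0],"hand":0.0},
  {"slide":[0,-0.0162,-0.0331],"rotation":[0,0,0],"hand":0.0},
  {"slide":[0,-0.0162,-0.0331],"rotation":[0,0,0],"hand":0.0},
])

```text
t: 0.57
tool_pos: [0.2252, 0.5446, 0.4039]
orientation: [[-0.0, -0.996, 0.091], [-0.001, 0.091, 0.996], [-1.0, 0.0, -0.001]]
ft_force: [0.9, 0.0, 1.2]
grip_width: 0.0645
```

Request:
carry_out([
  {"slide":[0,-0.0162,-0.0331],"rotation":[0,0,0],"hand":0.0},
  {"slide":[0,-0.0162,-0.0331],"rotation":[0,0,0],"hand":0.0},
  {"slide":[0,-0.0162,-0.0331],"rotation":[0,0,0],"hand":0.0},
  {"slide":[0,-0.0162,-0.0331],"rotation":[0,0,0],"hand":0.0},
  {"slide":[0,-0.0162,-0.0331],"rotation":[0,0,0],"hand":0.0},
])

```text
t: 0.98
tool_pos: [0.2906, 0.3717, 0.4045]
orientation: [[0.0, -0.996, 0.091], [-0.0, 0.091, 0.996], [-1.0, -0.0, -0.0]]
ft_force: [0.6, 0.2, 0.2]
grip_width: 0.0311
```

Request:
carry_out([
  {"slide":[0,-0.0162,-0.0331],"rotation":[0,0,0],"hand":0.0},
  {"slide":[0,-0.0162,-0.0331],"rotation":[0,0,0],"hand":0.0},
  {"slide":[0,-0.0162,-0.0331],"rotation":[0,0,0],"hand":0.0},
  {"slide":[0,-0.0162,-0.0331],"rotation":[0,0,0],"hand":0.0},
  {"slide":[0,-0.0162,-0.0331],"rotation":[0,0,0],"hand":0.0},
])

```text
t: 1.4
tool_pos: [0.356, 0.1994, 0.4048]
orientation: [[0.0, -0.996, 0.091], [0.0, 0.091, 0.996], [-1.0, -0.0, 0.0]]
ft_force: [0.5, 0.3, -0.1]
grip_width: 0.0008
```

Request:
carry_out([
  {"slide":[0,-0.0162,-0.0331],"rotation":[0,0,0],"hand":0.0},
  {"slide":[0,-0.0162,-0.0331],"rotation":[0,0,0],"hand":0.0},
  {"slide":[0,-0.0162,-0.0331],"rotation":[0,0,0],"hand":0.0},
  {"slide":[0,-0.0162,-0.0331],"rotation":[0,0,0],"hand":0.0},
  {"slide":[0,-0.0162,-0.0331],"rotation":[0,0,0],"hand":0.0},
])

```text
t: 1.82
tool_pos: [0.4215, 0.027, 0.4049]
orientation: [[0.001, -0.996, 0.092], [0.0, 0.092, 0.996], [-1.0, -0.001, 0.0]]
ft_force: [1.0, 0.5, 0.4]
grip_width: 0.0003
```

Request:
carry_out([
  {"slide":[0,-0.0162,-0.0331],"rotation":[0,0,0],"hand":0.0},
  {"slide":[0,-0.0162,-0.0331],"rotation":[0,0,0],"hand":0.0},
  {"slide":[0,-0.0162,-0.0331],"rotation":[0,0,0],"hand":0.0},
  {"slide":[0,-0.0162,-0.0331],"rotation":[0,0,0],"hand":0.0},
  {"slide":[0,-0.0162,-0.0331],"rotation":[0,0,0],"hand":0.0},
])

```text
t: 2.23
tool_pos: [0.4871, -0.1453, 0.4046]
orientation: [[0.0, -0.996, 0.092], [0.0, 0.092, 0.996], [-1.0, -0.0, 0.0]]
ft_force: [0.5, 0.6, 0.5]
grip_width: 0.0006
```

Request:
carry_out([
  {"slide":[0,-0.0162,-0.0331],"rotation":[0,0,0],"hand":0.0},
  {"slide":[0,-0.0162,-0.0331],"rotation":[0,0,0],"hand":0.0},
  {"slide":[0,-0.0162,-0.0331],"rotation":[0,0,0],"hand":0.0},
  {"slide":[0,-0.0162,-0.0331],"rotation":[0,0,0],"hand":0.0},
  {"slide":[0,-0.0162,-0.0331],"rotation":[0,0,0],"hand":0.0},
])

```text
t: 2.65
tool_pos: [0.5528, -0.3175, 0.4044]
orientation: [[-0.0, -0.996, 0.092], [0.0, 0.092, 0.996], [-1.0, 0.0, 0.0]]
ft_force: [0.1, 0.5, -0.4]
grip_width: 0.0002
```

Request:
carry_out([
  {"slide":[0,0,0],"rotation":[0,0,0],"hand":0.0},
  {"slide":[0,0,0],"rotation":[0,0,0],"hand":0.0},
])

```text
t: 2.82
tool_pos: [0.5528, -0.317, 0.4034]
orientation: [[-0.002, -0.996, 0.093], [0.001, 0.093, 0.996], [-1.0, 0.002, 0.001]]
ft_force: [0.6, -0.4, -0.2]
grip_width: 0.0004
```

Run:
```python
from h import *
cap('wrist','w1');cap('scene','s1')
```

```text
(no output)
```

View pics/w1.png

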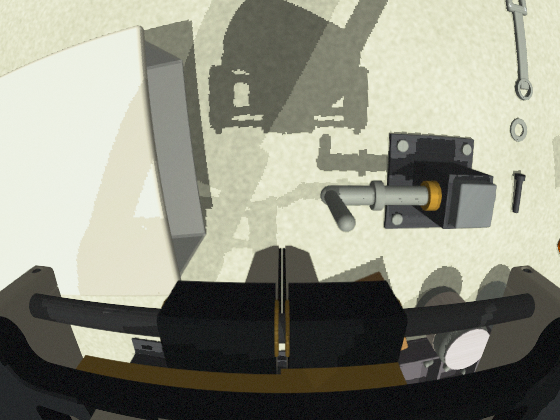

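View pics/s1.png

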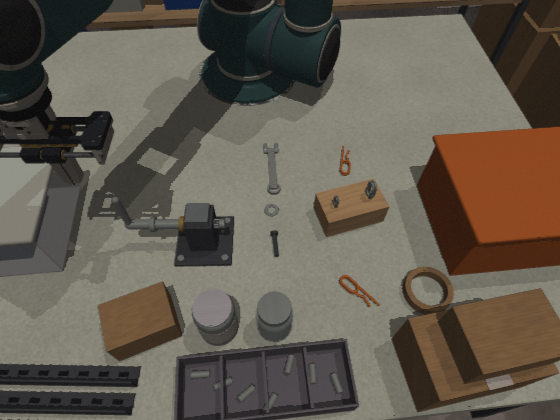

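The wrist view shows the handle's base at (330,193) and its tip at (347,222), ahead of the closed fingers at (282,255). I'll descend behind it and then push.

Request:
carry_out([
  {"slide":[0.038,0,0],"rotation":[0,0,0],"hand":0.0},
  {"slide":[0.038,0,0],"rotation":[0,0,0],"hand":0.0},
  {"slide":[0.037,0,0],"rotation":[0,0,0],"hand":0.0},
  {"slide":[0,0,0.005],"rotation":[0,0,0],"hand":0.0},
  {"slide":[0,0,0.005],"rotation":[0,0,0],"hand":0.0},
])

```text
t: 3.33
tool_pos: [0.5531, -0.3043, 0.2915]
orientation: [[-0.002, -0.996, 0.091], [0.001, 0.091, 0.996], [-1.0, 0.002, 0.001]]
ft_force: [0.7, 0.1, 0.2]
grip_width: 0.0004
```

Request:
carry_out([
  {"slide":[0,0,0.005],"rotation":[0,0,0],"hand":0.0},
  {"slide":[0,0,0.005],"rotation":[0,0,0],"hand":0.0},
  {"slide":[0,0,0.005],"rotation":[0,0,0],"hand":0.0},
  {"slide":[0,0,0.005],"rotation":[0,0,0],"hand":0.0},
  {"slide":[0,0,0.005],"rotation":[0,0,0],"hand":0.0},
])

```text
t: 3.75
tool_pos: [0.5559, -0.2803, 0.2933]
orientation: [[0.002, -0.996, 0.092], [-0.001, 0.092, 0.996], [-1.0, -0.002, -0.001]]
ft_force: [0.6, -3.0, 4.0]
grip_width: 0.0005
```

Request:
carry_out([
  {"slide":[0,0,0.004],"rotation":[0,0,0],"hand":0.0},
  {"slide":[0,0,0.004],"rotation":[0,0,0],"hand":0.0},
  {"slide":[0,0,0.004],"rotation":[0,0,0],"hand":0.0},
  {"slide":[0,0,0.004],"rotation":[0,0,0],"hand":0.0},
  {"slide":[0,0,0.004],"rotation":[0,0,0],"hand":0.0},
])

```text
t: 4.17
tool_pos: [0.5576, -0.2604, 0.2917]
orientation: [[-0.0, -0.996, 0.092], [0.0, 0.092, 0.996], [-1.0, 0.0, 0.0]]
ft_force: [0.5, -3.4, 2.9]
grip_width: 0.0007
```

Request:
carry_out([
  {"slide":[0,0,0.003],"rotation":[0,0,0],"hand":0.0},
  {"slide":[0,0,0.003],"rotation":[0,0,0],"hand":0.0},
  {"slide":[0,0,0.002],"rotation":[0,0,0],"hand":0.0},
  {"slide":[0,0,0.002],"rotation":[0,0,0],"hand":0.0},
])

```text
t: 4.5
tool_pos: [0.5584, -0.2506, 0.2917]
orientation: [[-0.0, -0.996, 0.092], [0.0, 0.092, 0.996], [-1.0, 0.0, 0.0]]
ft_force: [-0.8, -1.8, 2.2]
grip_width: 0.0
```

Request:
carry_out([
  {"slide":[0,0,0.0015],"rotation":[0,0,0],"hand":0.0},
  {"slide":[0,0,0.0015],"rotation":[0,0,0],"hand":0.0},
])

```text
t: 4.67
tool_pos: [0.5587, -0.2477, 0.2917]
orientation: [[-0.0, -0.996, 0.092], [0.0, 0.092, 0.996], [-1.0, 0.0, 0.0]]
ft_force: [-1.6, -3.7, 2.6]
grip_width: 0.0005
```

Request:
carry_out([
  {"slide":[0,0,0.0015],"rotation":[0,0,0],"hand":0.0},
  {"slide":[0,0,0.0015],"rotation":[0,0,0],"hand":0.0},
])

```text
t: 4.83
tool_pos: [0.559, -0.2448, 0.2917]
orientation: [[-0.0, -0.996, 0.092], [0.0, 0.092, 0.996], [-1.0, 0.0, 0.0]]
ft_force: [-2.4, -2.8, 3.6]
grip_width: 0.0007
```

Request:
carry_out([
  {"slide":[0,0,0.0015],"rotation":[0,0,0],"hand":0.0},
  {"slide":[0,0,0.0015],"rotation":[0,0,0],"hand":0.0},
])

```text
t: 5.0
tool_pos: [0.5591, -0.243, 0.2919]
orientation: [[-0.0, -0.996, 0.092], [-0.004, 0.092, 0.996], [-1.0, -0.0, -0.004]]
ft_force: [-3.5, -31.4, 0.7]
grip_width: 0.0006
```

Request:
carry_out([
  {"slide":[0,0,0.0015],"rotation":[0,0,0],"hand":0.0},
  {"slide":[0,0,0.001],"rotation":[0,0,0],"hand":0.0},
])

```text
t: 5.17
tool_pos: [0.559, -0.2421, 0.2921]
orientation: [[0.0, -0.996, 0.093], [-0.009, 0.093, 0.996], [-1.0, -0.001, -0.008]]
ft_force: [-3.8, -49.3, -3.0]
grip_width: 0.0006
```

Request:
carry_out([
  {"slide":[0,0,0.001],"rotation":[0,0,0],"hand":0.0},
  {"slide":[0,0,0.001],"rotation":[0,0,0],"hand":0.0},
])

```text
t: 5.33
tool_pos: [0.559, -0.2415, 0.2923]
orientation: [[0.0, -0.996, 0.094], [-0.012, 0.094, 0.995], [-1.0, -0.001, -0.012]]
ft_force: [-4.3, -65.5, -4.2]
grip_width: -0.0
```

Hard stop reached: the force rose to 65 N. I'll back off and check that it's home.

Request:
carry_out([
  {"slide":[0,0,-0.008],"rotation":[0,0,0],"hand":0.0},
  {"slide":[0,0,-0.02],"rotation":[0,0,0],"hand":0.0},
  {"slide":[-0.038,0,0],"rotation":[0,0,0],"hand":0.0},
  {"slide":[-0.038,0,0],"rotation":[0,0,0],"hand":0.02},
  {"slide":[-0.038,0,0.03],"rotation":[0,0,0],"hand":0.05},
])

```text
t: 5.75
tool_pos: [0.5591, -0.2416, 0.4017]
orientation: [[-0.001, -0.996, 0.094], [0.0, 0.094, 0.996], [-1.0, 0.001, 0.0]]
ft_force: [1.0, 0.2, 0.4]
grip_width: 0.0097
```

Run:
```python
from h import *
cap('wrist','w2');cap('scene','s2');cap('top','t2')
print(manip.observe()['tool_pos'],manip.observe()['ft_force'])
a=cv2.imread('pics/s2.png')[180:270,100:250];cv2.imwrite('pics/s2c.png',cv2.resize(a,None,fx=5,fy=5,interpolation=2))
```

```text
[ 0.55972523 -0.23842433  0.40320314] [-0.22346048 -0.07465919 -0.4288981 ]
```

View pics/s2c.png

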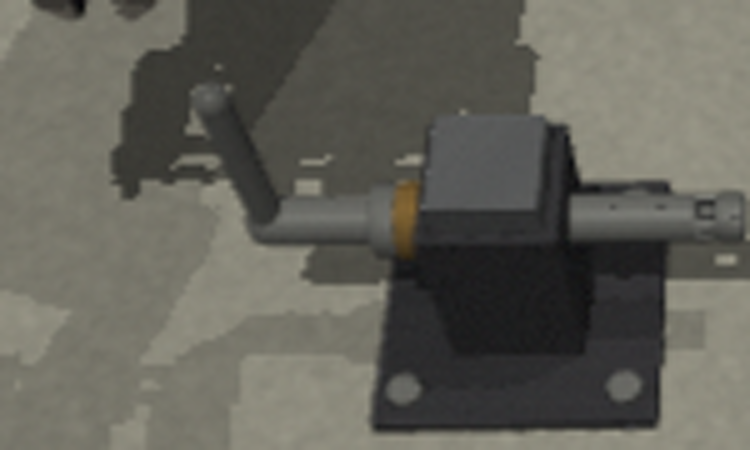

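View pics/w2.png

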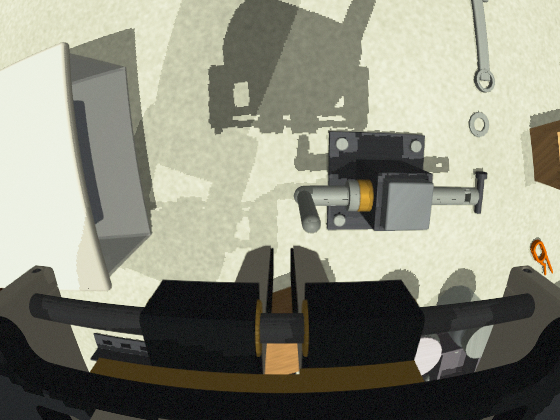

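The scene crop shows the collar touching the brass bushing at (395,220), with the cross hole visible at (707,209). Now over to the clip.

Request:
carry_out([
  {"slide":[0,0.0061,0.0361],"rotation":[0,0,0],"hand":0.05},
  {"slide":[0,0.0061,0.0361],"rotation":[0,0,0],"hand":0.05},
  {"slide":[0,0.0061,0.0361],"rotation":[0,0,0],"hand":0.05},
  {"slide":[0,0.0061,0.0361],"rotation":[0,0,0],"hand":0.05},
  {"slide":[0,0.0061,0.0361],"rotation":[0,0,0],"hand":0.05},
])

```text
t: 6.32
tool_pos: [0.5452, -0.0555, 0.3986]
orientation: [[-0.002, -0.996, 0.092], [0.001, 0.092, 0.996], [-1.0, 0.002, 0.001]]
ft_force: [0.9, 0.4, 0.8]
grip_width: 0.0492
```

Request:
carry_out([
  {"slide":[0,0.0061,0.0361],"rotation":[0,0,0],"hand":0.05},
  {"slide":[0,0.0061,0.0361],"rotation":[0,0,0],"hand":0.05},
  {"slide":[0,0.0061,0.0361],"rotation":[0,0,0],"hand":0.05},
  {"slide":[0,0.0061,0.0361],"rotation":[0,0,0],"hand":0.05},
  {"slide":[0,0.0061,0.0361],"rotation":[0,0,0],"hand":0.05},
])

```text
t: 6.73
tool_pos: [0.5313, 0.1272, 0.3987]
orientation: [[-0.002, -0.996, 0.092], [-0.0, 0.092, 0.996], [-1.0, 0.002, -0.0]]
ft_force: [1.6, 0.3, -0.9]
grip_width: 0.0497
```

Request:
carry_out([
  {"slide":[0,0.0061,0.0361],"rotation":[0,0,0],"hand":0.05},
  {"slide":[0,0.0061,0.0361],"rotation":[0,0,0],"hand":0.05},
  {"slide":[0,0.0061,0.0361],"rotation":[-0.0983,0,0],"hand":0.05},
  {"slide":[0,0,0],"rotation":[-0.0983,0,0],"hand":0.05},
  {"slide":[0,0,0],"rotation":[-0.0983,0,0],"hand":0.05},
])

```text
t: 7.15
tool_pos: [0.5232, 0.237, 0.3982]
orientation: [[-0.003, -0.978, -0.209], [-0.001, -0.209, 0.978], [-1.0, 0.003, -0.0]]
ft_force: [0.2, 0.0, 0.8]
grip_width: 0.0502
```

Request:
carry_out([
  {"slide":[0,0,0],"rotation":[0,0,0],"hand":0.05},
  {"slide":[0,0,0],"rotation":[0,0,0],"hand":0.05},
])

```text
t: 7.32
tool_pos: [0.5236, 0.235, 0.399]
orientation: [[-0.002, -0.98, -0.199], [-0.001, -0.199, 0.98], [-1.0, 0.002, -0.0]]
ft_force: [-0.1, -0.8, 0.9]
grip_width: 0.0498
```

Run:
```python
from h import *
cap('wrist','w3')
s=manip.observe();print(s['tool_pos'],s['orientation'])
```

```text
[0.52363132 0.23482085 0.3994036 ] [[-1.35842614e-03 -9.80216475e-01 -1.97923764e-01]
 [-4.13483586e-04 -1.97923379e-01  9.80217407e-01]
 [-9.99998992e-01  1.41339118e-03 -1.36439131e-04]]
```

View pics/w3.png

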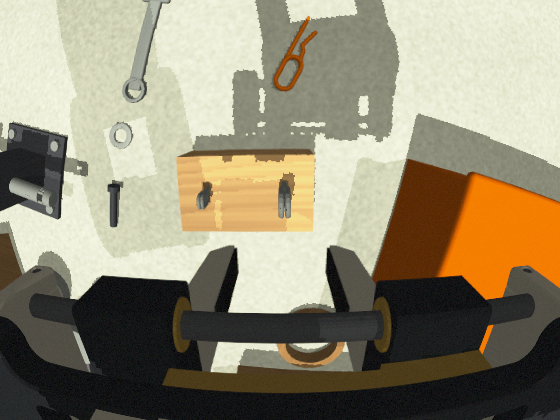

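```bash
cat >> h.py <<'E'
C=imaging.get_calibration('wrist'); KW=np.array(C['intrinsics']); M=np.array(C['mount'])
def wray(f,px):
    z=np.load('pics/'+f+'.npz'); px=np.atleast_2d(np.array(px,float))
    D=np.zeros(4)
    q=(px-[KW[0,2],KW[1,2]])/KW[0,0]; r=np.linalg.norm(q,axis=1,keepdims=True)
    d=np.hstack([q/np.maximum(r,1e-9)*np.sin(r),np.cos(r)])
    o=z['R']@M[:3,3]+z['p']; return o,(z['R']@M[:3,:3]@d.T).T
def wplane(f,px,h):
    o,d=wray(f,px); return o+d*((h-o[2])/d[:,2:])
def wproj(f,P):
    z=np.load('pics/'+f+'.npz'); P=np.atleast_2d(P)
    c=((P-z['p'])@z['R']-M[:3,3])@M[:3,:3]
    n=np.linalg.norm(c[:,:2],axis=1,keepdims=True); th=np.arctan2(n,c[:,2:])
    return c[:,:2]/n*th*KW[0,0]+[KW[0,2],KW[1,2]]
def wcloud(f):
    z=np.load('pics/'+f+'.npz'); v,u=np.mgrid[0:420,0:560]
    q=np.stack([u-KW[0,2],v-KW[1,2]],-1)/KW[0,0]; r=np.linalg.norm(q,axis=-1,keepdims=True)
    d=np.concatenate([q/np.maximum(r,1e-9)*np.tan(r),np.ones_like(r)],-1)
    P=d*z['d'][...,None]
    P=(P@M[:3,:3].T+M[:3,3])@z['R'].T+z['p']; P[z['d']<=0]=np.nan
    return P,z['im']
E
python3 - <<'E'
from h import *
np.set_printoptions(precision=4,suppress=True)
P,im=wcloud('w3'); Z=np.nan_to_num(P[...,2],nan=-1)
v,u=np.mgrid[0:420,0:560]
m=(v>140)&(v<240)&(u>170)&(u<325)
b=m&(Z>.054)&(Z<.066);r=cv2.minAreaRect(P[b][:,:2].astype(np.float32)*1000);print(r,np.median(P[b],0))
for a,c in((270,300),(190,220)):
    k=m&(u>a)&(u<c)&(Z>.07)&(Z<.12);q=P[k];print(len(q),np.median(q,0),q.min(0),q.max(0)); 
    kk=q[q[:,2]>.08]; print(cv2.minAreaRect(kk[:,:2].astype(np.float32)*1000), cv2.fitLine(kk[:,:2].astype(np.float32),cv2.DIST_L2,0,.01,.01).ravel())
c=cv2.imread('pics/w3.png')[170:240,170:330];cv2.imwrite('pics/w3c.png',cv2.resize(c,None,fx=5,fy=5,interpolation=2))
E
```

```text
((528.9912719726562, 197.56826782226562), (81.13740539550781, 140.90283203125), 11.614946365356445) [0.5259 0.1986 0.0605]
380 [0.5174 0.2364 0.1042] [0.5091 0.2297 0.07  ] [0.534  0.2443 0.1087]
((521.5695190429688, 236.94033813476562), (24.26527214050293, 10.80931568145752), 11.623347282409668) [0.9782 0.2075 0.5187 0.2363]
154 [0.5361 0.1595 0.0875] [0.5297 0.1547 0.0702] [0.546  0.1636 0.0915]
((538.1189575195312, 158.97718811035156), (15.415515899658203, 7.645999431610107), 9.312406539916992) [0.9822 0.1877 0.5367 0.1591]
```

View pics/w3c.png

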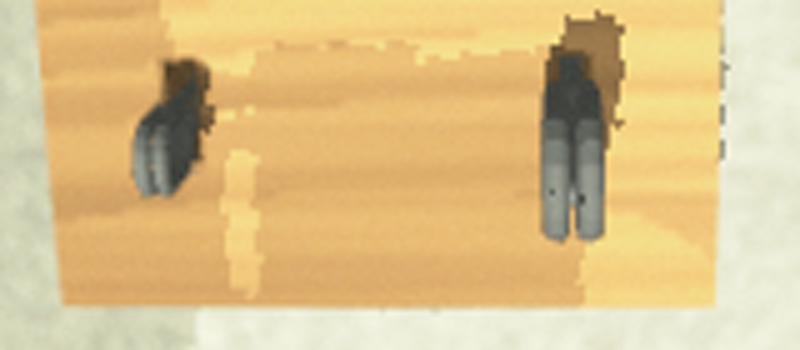

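Request:
carry_out([
  {"slide":[0.037,0.0006,0.002],"rotation":[0,0,0],"hand":0.05},
  {"slide":[0.037,0,0],"rotation":[0,0,0],"hand":0.05},
  {"slide":[0.035,0,0],"rotation":[0,0,0],"hand":0.04},
  {"slide":[0.023,0,0],"rotation":[0,0,0],"hand":0.04},
  {"slide":[0,0,0],"rotation":[0,0,0],"hand":0.04},
])

```text
t: 7.78
tool_pos: [0.5216, 0.2359, 0.2628]
orientation: [[-0.007, -0.98, -0.198], [-0.003, -0.198, 0.98], [-1.0, 0.007, -0.001]]
ft_force: [0.2, 0.1, -0.1]
grip_width: 0.0405
```

Run:
```python
from h import *
cap('wrist','w4')
s=manip.observe();print(s['tool_pos'],s['ft_force'])
```

```text
[0.52220927 0.23625629 0.26623658] [0.11361813 0.10676201 0.72993123]
```

View pics/w4.png

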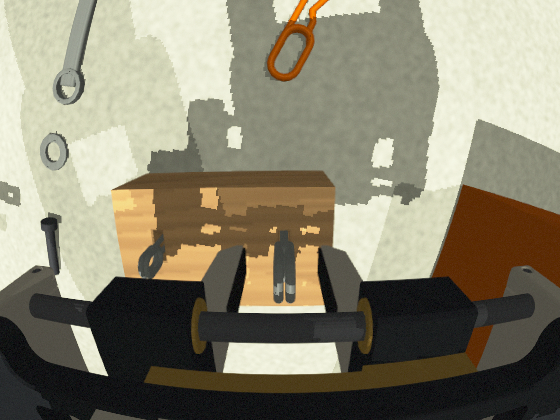

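Request:
carry_out([
  {"slide":[0.009,0,0],"rotation":[0,0,0],"hand":0.04},
  {"slide":[0,0,0],"rotation":[0,0,0],"hand":0.03},
  {"slide":[0,0,0],"rotation":[0,0,0],"hand":0.02},
  {"slide":[0,0,0],"rotation":[0,0,0],"hand":0.012},
  {"slide":[0,0,0],"rotation":[0,0,0],"hand":0.005},
], newtons=10)

```text
t: 8.25
tool_pos: [0.5227, 0.2369, 0.2605]
orientation: [[0.001, -0.979, -0.201], [0.001, -0.201, 0.979], [-1.0, -0.001, 0.0]]
ft_force: [0.2, -0.3, 0.0]
grip_width: 0.0178
```

Request:
carry_out([
  {"slide":[0,0,0],"rotation":[0,0,0],"hand":0.005},
  {"slide":[0,0,0],"rotation":[0,0,0],"hand":0.0},
], newtons=40)

```text
t: 8.42
tool_pos: [0.5226, 0.2369, 0.26]
orientation: [[0.001, -0.979, -0.202], [0.0, -0.202, 0.979], [-1.0, -0.001, 0.0]]
ft_force: [1.1, -1.4, 2.3]
grip_width: 0.0111
```

Request:
carry_out([
  {"slide":[-0.01,0,0],"rotation":[0,0,0],"hand":0.0},
  {"slide":[-0.02,0,0],"rotation":[0,0,0],"hand":0.0},
  {"slide":[-0.03,0,0],"rotation":[0,0,0],"hand":0.0},
  {"slide":[-0.035,0,0],"rotation":[0,0,0],"hand":0.0},
  {"slide":[-0.035,0,0],"rotation":[0,0,0],"hand":0.0},
])

```text
t: 8.83
tool_pos: [0.5222, 0.2368, 0.3914]
orientation: [[-0.001, -0.979, -0.202], [-0.0, -0.202, 0.979], [-1.0, 0.001, -0.0]]
ft_force: [0.6, -0.3, -1.3]
grip_width: 0.0114
```

Request:
carry_out([
  {"slide":[-0.02,0,0],"rotation":[0,0,0],"hand":0.0},
  {"slide":[0,0,0],"rotation":[0,0,0],"hand":0.0},
  {"slide":[0,0,0],"rotation":[0,0,0],"hand":0.0},
])

```text
t: 9.08
tool_pos: [0.5224, 0.2369, 0.411]
orientation: [[0.002, -0.979, -0.202], [0.001, -0.202, 0.979], [-1.0, -0.002, 0.0]]
ft_force: [-0.5, 0.6, -1.1]
grip_width: 0.0111
```

Run:
```python
from h import *
cap('wrist','w5');cap('scene','s5');cap('top','t5')
s=manip.observe();print(s['tool_pos'],s['ft_force'],s['orientation'])
a=cv2.imread('pics/s5.png')[100:250,300:450];cv2.imwrite('pics/s5c.png',cv2.resize(a,None,fx=4,fy=4,interpolation=2))
```

```text
[0.52244503 0.2368414  0.40808899] [ 0.6387196   0.04672305 -1.07685739] [[-1.85674088e-03 -9.79446482e-01 -2.01695665e-01]
 [-7.16345474e-04 -2.01694658e-01  9.79448187e-01]
 [-9.99998020e-01  1.96306527e-03 -3.27127337e-04]]
```

View pics/w5.png

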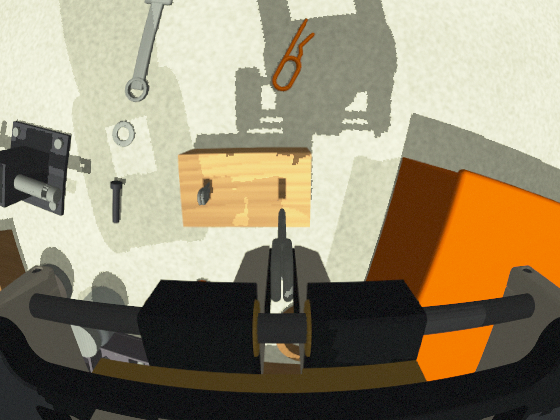

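View pics/s5c.png

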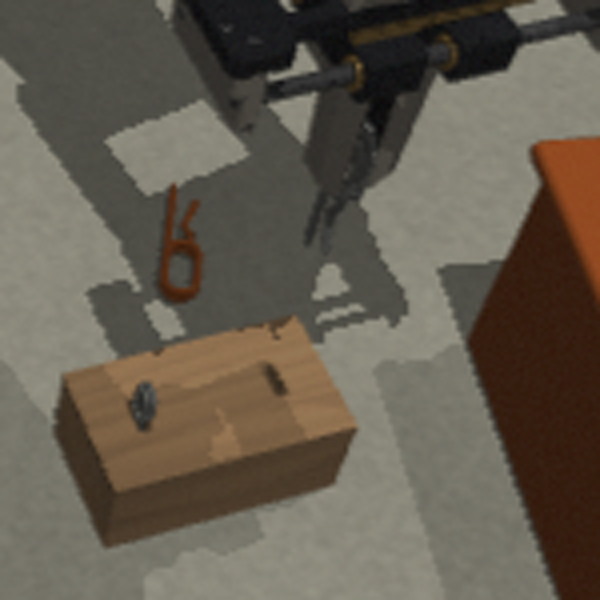

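Run:
```python
from h import *
z=np.load('pics/w5.npz')
for ty in(.01,-.01):
    P=np.array([[.167+.003+36+0 if 0 else .206,ty,0],[.247,ty,0],[.185,ty,0]])@z['R'].T+z['p']; print(ty,wproj('w5',P).round(1))
c=cv2.imread('pics/w5.png')[185:315,230:335];cv2.imwrite('pics/w5c.png',cv2.resize(c,None,fx=5.5,fy=4.6,interpolation=2))
P,im=wcloud('w5')
T=(P-z['p'])@z['R']
for v in range(200,300,4):
    print(v,[(T[v,u]*1000).round(0).astype(int).tolist() for u in range(276,292,3)])
```

```text
0.01 [[281.2 231.5]
 [281.3 212.1]
 [281.1 244.7]]
-0.01 [[281.2 261.1]
 [281.3 237.6]
 [281.1 276.7]]
200 [[353, -9, -6], [350, -8, -3], [352, -8, 1], [350, -8, 4], [351, -8, 7], [351, -8, 10]]
204 [[349, -12, -6], [350, -12, -3], [351, -13, 1], [352, -13, 4], [352, -13, 7], [351, -12, 10]]
208 [[351, -17, -6], [351, -17, -3], [349, -16, 1], [350, -17, 4], [351, -17, 7], [350, -17, 10]]
212 [[350, -21, -6], [235, 14, -2], [233, 14, 1], [351, -21, 4], [350, -21, 7], [351, -21, 10]]
216 [[351, -26, -6], [226, 14, -2], [225, 14, 0], [231, 12, 3], [351, -26, 7], [350, -25, 10]]
220 [[350, -30, -6], [218, 13, -1], [217, 14, 0], [222, 12, 2], [351, -30, 7], [349, -30, 10]]
224 [[350, -35, -6], [212, 13, -1], [209, 14, 0], [213, 12, 2], [351, -35, 7], [350, -34, 10]]
228 [[413, -61, -7], [204, 13, -1], [203, 13, 0], [206, 12, 2], [411, -61, 8], [409, -60, 12]]
232 [[410, -66, -7], [197, 13, -1], [196, 13, 0], [198, 13, 2], [411, -66, 8], [411, -66, 12]]
236 [[412, -72, -7], [191, 13, -1], [190, 13, 0], [193, 12, 2], [411, -72, 8], [411, -72, 12]]
240 [[183, 13, -3], [185, 13, -1], [185, 13
[... 605 characters left out ...]
 10, -2], [158, 9, -1], [188, -6, 1], [158, 9, 2], [156, 10, 3], [157, 10, 5]]
272 [[155, 9, -2], [157, 8, -1], [185, -7, 1], [157, 8, 2], [155, 8, 3], [156, 8, 5]]
276 [[155, 6, -2], [155, 6, -1], [183, -8, 1], [155, 6, 2], [154, 7, 3], [154, 7, 5]]
280 [[154, 5, -2], [155, 5, -1], [411, -136, 1], [154, 5, 2], [153, 5, 3], [154, 5, 5]]
284 [[153, 3, -2], [153, 3, -1], [411, -142, 1], [153, 3, 2], [153, 3, 3], [153, 3, 5]]
288 [[152, 2, -2], [155, 0, -1], [411, -149, 1], [153, 1, 2], [153, 1, 3], [153, 1, 5]]
292 [[153, -1, -2], [154, -1, -1], [412, -156, 1], [153, -1, 2], [153, -1, 3], [152, -1, 5]]
296 [[154, -4, -2], [155, -5, -1], [411, -162, 1], [154, -4, 2], [153, -3, 3], [155, -4, 5]]
```

View pics/w5c.png

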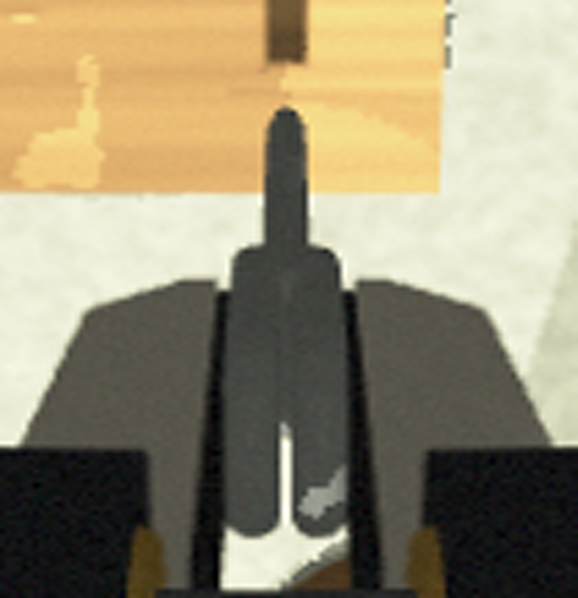

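Run:
```python
from h import *
np.set_printoptions(precision=4,suppress=True)
for f,b in(('t2',(330,170,400,240)),('s2',(215,200,260,240)),('w2',(420,170,500,230))):
    a=cv2.imread('pics/%s.png'%f)[b[1]:b[3],b[0]:b[2]];k=min(700/a.shape[1],550/a.shape[0]);print(f,k,a.shape);cv2.imwrite('pics/%sh.png'%f,cv2.resize(a,None,fx=k,fy=k,interpolation=2))
```

```text
t2 7.857142857142857 (70, 70, 3)
s2 13.75 (40, 45, 3)
w2 8.75 (60, 80, 3)
```

View pics/t2h.png

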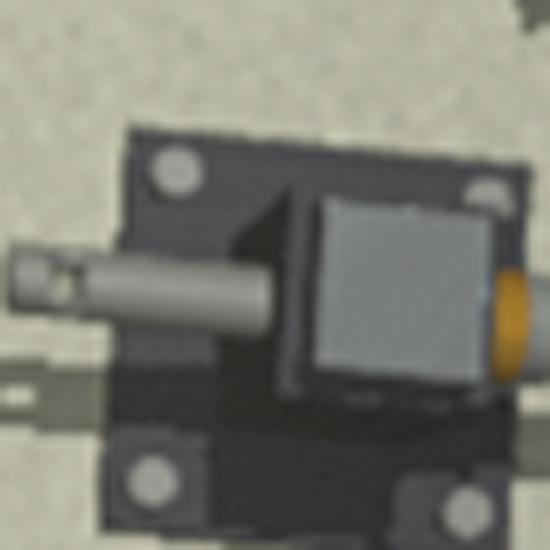

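View pics/s2h.png

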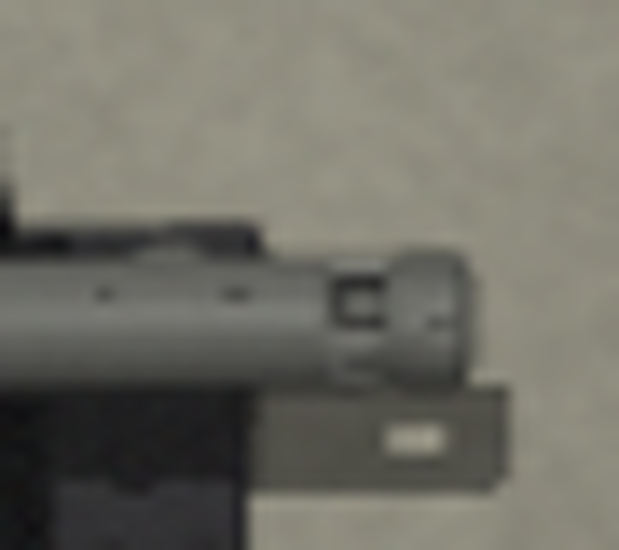

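View pics/w2h.png

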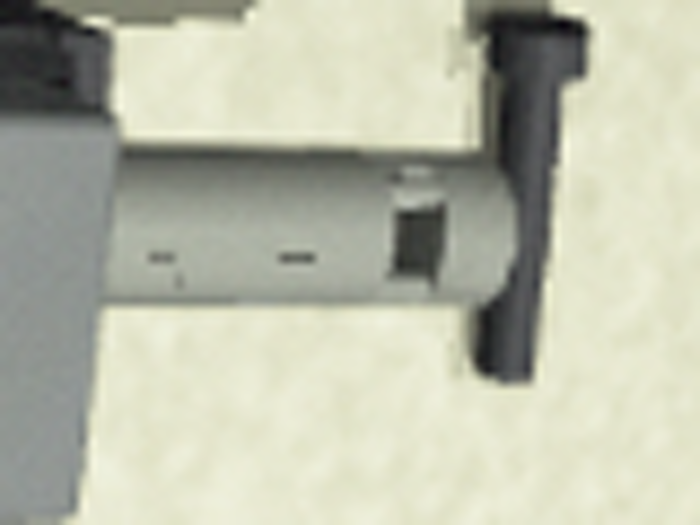

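Run:
```python
from h import *
np.set_printoptions(precision=4,suppress=True)
def ray(n,px):
    c=imaging.get_calibration(n);K=c['intrinsics'];d=np.array([(px[0]-K[0,2])/K[0,0],(px[1]-K[1,2])/K[1,1],1]);return np.array(c['eye']),np.array(c['attitude'])@d
L=[ray('top',(338.65,205.9)),ray('scene',(241.2,222.0))]
o,d=wray('w2',(467.8,197.4));L.append((o,d[0]))
for o,d in L: print([ (o+d*((h-o[2])/d[2])) for h in(.078,.082,.086)])
A=0;b=0
for o,d in L:
    d=d/np.linalg.norm(d);Q=np.eye(3)-np.outer(d,d);A=A+Q;b=b+Q@o
print(np.linalg.solve(A,b))
```

```text
[array([ 0.5734, -0.0436,  0.078 ]), array([ 0.5728, -0.0431,  0.082 ]), array([ 0.5723, -0.0426,  0.086 ])]
[array([ 0.5768, -0.0429,  0.078 ]), array([ 0.5793, -0.0427,  0.082 ]), array([ 0.5819, -0.0425,  0.086 ])]
[array([ 0.5745, -0.0401,  0.078 ]), array([ 0.5733, -0.0426,  0.082 ]), array([ 0.5721, -0.0452,  0.086 ])]
[ 0.5746 -0.0424  0.078 ]
```

Request:
carry_out([
  {"slide":[0,0,0],"rotation":[0.0983,0,0],"hand":0.0},
  {"slide":[0,0,0],"rotation":[0.0983,0,0],"hand":0.0},
  {"slide":[0,0,0],"rotation":[0.0983,0,0],"hand":0.0},
  {"slide":[0,-0.011,-0.0343],"rotation":[0,0,0],"hand":0.0},
  {"slide":[0,-0.011,-0.0343],"rotation":[0,0,0],"hand":0.0},
])

```text
t: 9.65
tool_pos: [0.538, 0.1667, 0.4079]
orientation: [[-0.002, -0.996, 0.09], [-0.0, 0.09, 0.996], [-1.0, 0.002, -0.001]]
ft_force: [-0.0, 0.1, -0.1]
grip_width: 0.0109
```

Request:
carry_out([
  {"slide":[0,-0.011,-0.0343],"rotation":[0,0,0],"hand":0.0},
  {"slide":[0,-0.011,-0.0343],"rotation":[0,0,0],"hand":0.0},
  {"slide":[0,-0.011,-0.0343],"rotation":[0,0,0],"hand":0.0},
  {"slide":[0,-0.011,-0.0343],"rotation":[0,0,0],"hand":0.0},
  {"slide":[0,-0.011,-0.0343],"rotation":[0,0,0],"hand":0.0},
])

```text
t: 10.07
tool_pos: [0.5772, -0.0111, 0.4082]
orientation: [[-0.002, -0.996, 0.092], [0.0, 0.092, 0.996], [-1.0, 0.002, -0.0]]
ft_force: [0.6, -0.2, -0.1]
grip_width: 0.0111
```

Request:
carry_out([
  {"slide":[0,-0.011,-0.0343],"rotation":[0,0,0],"hand":0.0},
  {"slide":[0,0,0],"rotation":[0,0,0],"hand":0.0},
  {"slide":[0,0,0],"rotation":[0,0,0],"hand":0.0},
])

```text
t: 10.32
tool_pos: [0.5852, -0.046, 0.4079]
orientation: [[-0.002, -0.996, 0.094], [0.0, 0.094, 0.996], [-1.0, 0.002, 0.0]]
ft_force: [0.3, 1.4, -0.7]
grip_width: 0.0107
```

Run:
```python
from h import *
cap('wrist','w6');cap('scene','s6')
s=manip.observe();print(s['tool_pos'],s['orientation'])
a=cv2.imread('pics/s6.png')[130:270,150:320];cv2.imwrite('pics/s6c.png',cv2.resize(a,None,fx=4,fy=4,interpolation=2))
```

```text
[ 0.58497227 -0.04407796  0.40853129] [[-1.47501322e-03 -9.95774129e-01  9.18243364e-02]
 [ 4.24907720e-04  9.18238039e-02  9.95775180e-01]
 [-9.99998822e-01  1.50779842e-03  2.87670790e-04]]
```

View pics/w6.png

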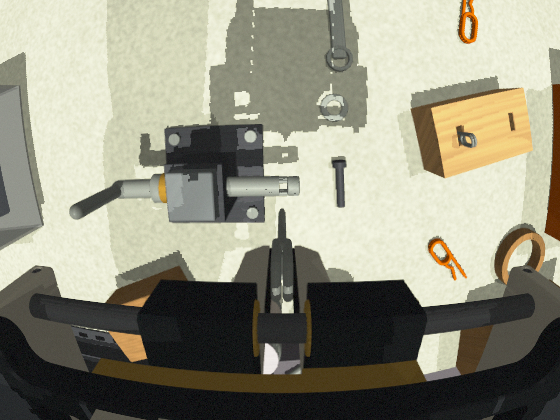

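View pics/s6c.png

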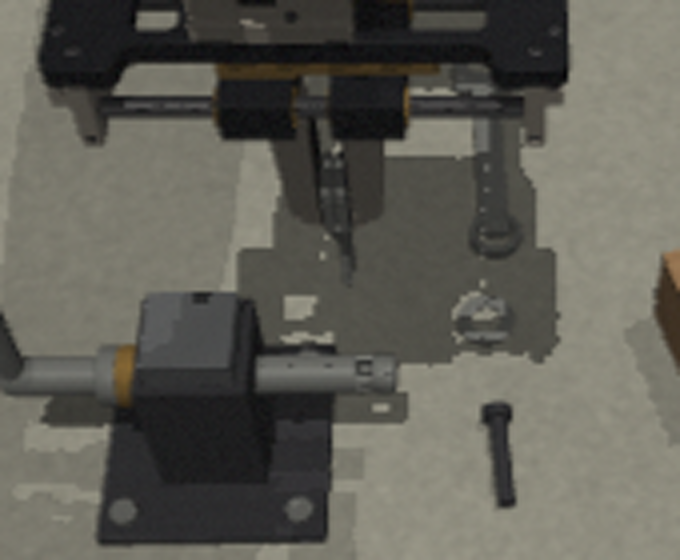

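Request:
carry_out([
  {"slide":[0.03,0,0],"rotation":[0,0,0],"hand":0.0},
  {"slide":[0.02,0,0],"rotation":[0,0,0],"hand":0.0},
  {"slide":[0.01,0,0],"rotation":[0,0,0],"hand":0.0},
  {"slide":[0,0,0],"rotation":[0,0,0],"hand":0.0},
  {"slide":[0,0,0],"rotation":[0,0,0],"hand":0.0},
])

```text
t: 10.83
tool_pos: [0.585, -0.0437, 0.3498]
orientation: [[-0.0, -0.996, 0.091], [0.0, 0.091, 0.996], [-1.0, 0.0, 0.0]]
ft_force: [0.1, -0.0, -0.1]
grip_width: 0.0108
```

Run:
```python
from h import *
cap('wrist','w7');cap('scene','s7');cap('top','t7')
s=manip.observe();print(s['tool_pos'],s['orientation'])
a=cv2.imread('pics/s7.png')[170:240,200:290];cv2.imwrite('pics/s7c.png',cv2.resize(a,None,fx=8,fy=8,interpolation=2))
a=cv2.imread('pics/w7.png')[160:310,230:335];cv2.imwrite('pics/w7c.png',cv2.resize(a,None,fx=4,fy=4,interpolation=2))
```

```text
[ 0.58520227 -0.04414158  0.35100769] [[ 1.85830737e-03 -9.95826017e-01  9.12528982e-02]
 [-2.28254494e-04  9.12526310e-02  9.95827749e-01]
 [-9.99998247e-01 -1.87138293e-03 -5.77263273e-05]]
```

View pics/w7c.png

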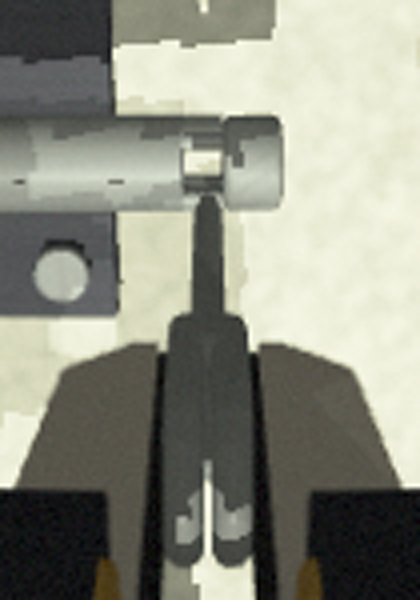

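View pics/s7c.png

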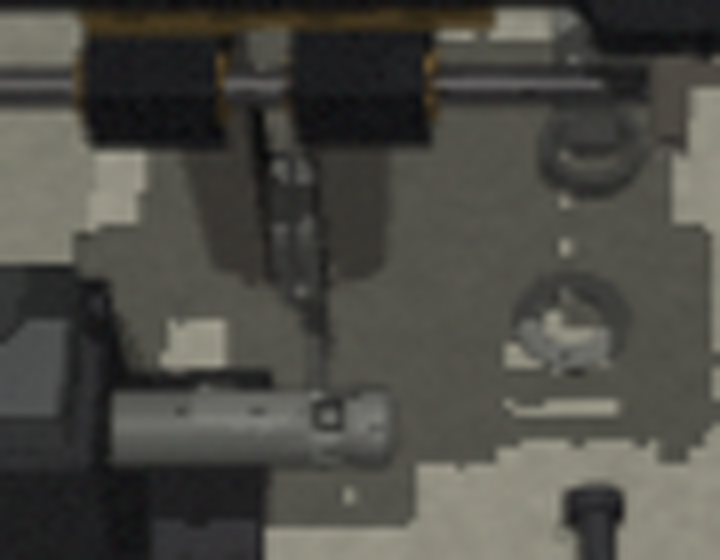

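Run:
```python
from h import *
a=cv2.imread('pics/w7.png')[184:224,260:310];cv2.imwrite('pics/w7d.png',cv2.resize(a,None,fx=14,fy=14,interpolation=2))
a=cv2.imread('pics/t7.png')[170:240,310:390];cv2.imwrite('pics/t7d.png',cv2.resize(a,None,fx=7,fy=7,interpolation=2))
a=cv2.imread('pics/s7.png')[205:235,225:260];cv2.imwrite('pics/s7d.png',cv2.resize(a,None,fx=18,fy=18,interpolation=2))
```

```text
(no output)
```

View pics/w7d.png

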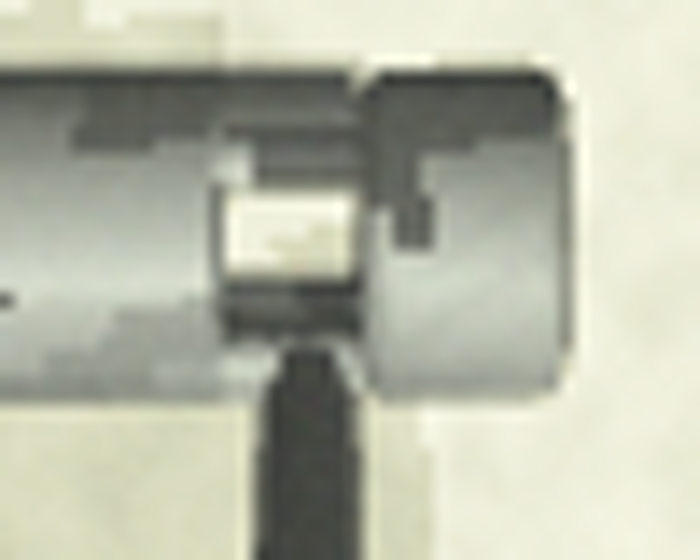

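View pics/t7d.png

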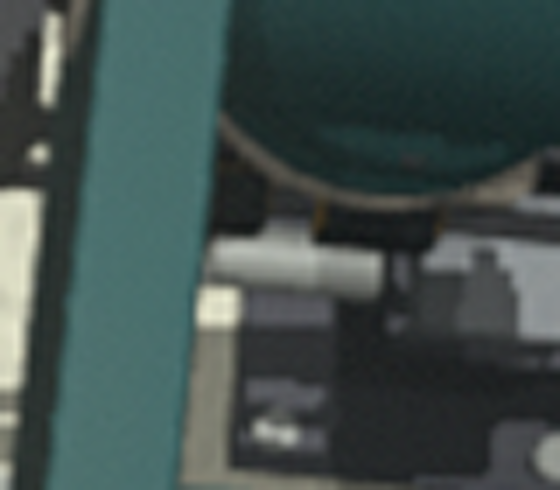

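View pics/s7d.png

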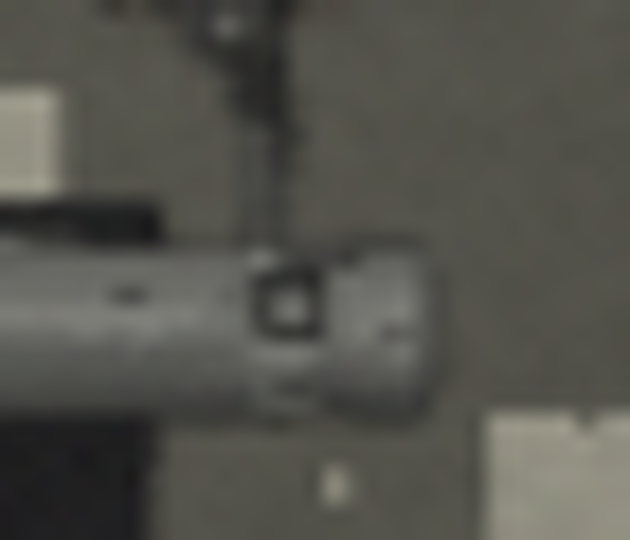

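Run:
```python
from h import *
np.set_printoptions(precision=2,suppress=True)
z=np.load('pics/w7.npz');tool=lambda P:(np.atleast_2d(P)-z['p'])@z['R']*1000
o,d=wray('w7',[(281,189),(281,212.6)]);d/=np.linalg.norm(d,axis=1,keepdims=True)
h=np.arccos(d[0]@d[1])/2; b=d[0]+d[1];b/=np.linalg.norm(b); print('axis tool',tool(o+b*.010/np.sin(h)),'world',o+b*.010/np.sin(h))
for h in(.079,.082,.085): print('mouth',h,tool(wplane('w7',[(280.7,202.6),(280.7,197.2),(280.7,207.9)],h)))
P,im=wcloud('w7');T=(P-z['p'])@z['R']*1000
for v in list(range(188,214,2)): print(v,T[v,268],T[v,281],T[v,292])
for v in range(211,244,4): 
    k=[u for u in range(270,295) if T[v,u,0]<250]; 
    if k: print(v,k[0],k[-1],T[v,k].min(0),np.median(T[v,k],0),T[v,k].max(0))
```

```text
axis tool [[285.88   8.25  -0.45]] world [ 0.58 -0.04  0.06]
mouth 0.079 [[270.84  10.74  -0.64]
 [270.84  15.21  -0.64]
 [270.84   6.33  -0.64]]
mouth 0.082 [[267.84  11.56  -0.63]
 [267.84  15.96  -0.63]
 [267.84   7.19  -0.63]]
mouth 0.085 [[264.84  12.37  -0.62]
 [264.84  16.72  -0.62]
 [264.84   8.06  -0.62]]
188 [348.1    5.46 -14.1 ] [348.76   5.32  -0.64] [349.56   5.16  10.79]
190 [274.1   20.34 -10.86] [273.31  20.53  -0.41] [273.05  20.61   8.39]
192 [271.59  19.28 -10.77] [269.87  19.7   -0.4 ] [271.66  19.29   8.36]
194 [268.63  18.36 -10.65] [270.05  18.02  -0.4 ] [269.58  18.15   8.31]
196 [267.84  16.93 -10.63] [269.19  16.6   -0.4 ] [268.74  16.73   8.29]
198 [267.14  15.49 -10.62] [348.27  -5.27  -0.63] [266.12  15.77   8.23]
200 [267.68  13.72 -10.66] [349.28  -7.69  -0.64] [266.73  13.99   8.26]
202 [266.13  12.5  -10.61] [348.6   -9.68  -0.63] [267.85  12.06   8.31]
204 [267.1   10.6  -10.67] [281.46   6.65  -0.43] [267.1   10.63   8.3 ]
206 [267.43   8.87 -10.7 ] [281.55   4.89  -0.43] [266.22   9.23   8.29]
208 [267.22   7.27 -10.71] [269.59   6.61  -0.39] [268
[... 193 characters left out ...]
-1.71] [237.22  13.78   0.05] [238.76  14.34   1.81]
215 278 285 [226.35  12.24  -2.34] [229.53  13.25  -0.26] [232.75  14.24   2.47]
219 278 285 [218.56  12.08  -2.23] [219.88  13.55   0.08] [224.4   13.98   2.39]
223 278 285 [210.87  12.46  -2.13] [212.11  13.45   0.09] [215.    13.87   2.31]
227 278 285 [203.61  12.24  -2.04] [205.03  13.29   0.1 ] [208.01  13.8    2.25]
231 278 285 [197.23  11.93  -1.98] [198.1   13.26   0.12] [201.72  13.58   2.19]
235 278 285 [190.17  12.32  -1.88] [192.02  13.07   0.13] [193.99  13.78   2.13]
239 274 289 [184.5   11.84  -4.03] [186.5   12.81   0.14] [188.96  13.6    4.29]
243 272 291 [179.29  11.74  -5.  ] [180.44  12.91   0.14] [183.3   13.37   5.31]
```

The wrist crop puts the leg tip at (305,350) just short of the hole at (290,260), about 0.6 mm off in each axis. I'll correct that and descend slowly.

Request:
carry_out([
  {"slide":[0,-0.0005,-0.0007],"rotation":[0,0,0],"hand":0.0},
  {"slide":[0.007,0,0],"rotation":[0,0,0],"hand":0.0},
  {"slide":[0.006,0,0],"rotation":[0,0,0],"hand":0.0},
  {"slide":[0,0,0],"rotation":[0,0,0],"hand":0.0},
  {"slide":[0,0,0],"rotation":[0,0,0],"hand":0.0},
])

```text
t: 11.4
tool_pos: [0.5854, -0.0452, 0.3358]
orientation: [[-0.001, -0.996, 0.092], [0.0, 0.092, 0.996], [-1.0, 0.001, 0.0]]
ft_force: [-0.7, -0.3, 0.7]
grip_width: 0.0109
```

Run:
```python
from h import *
cap('wrist','w8')
s=manip.observe();print(s['tool_pos'],s['ft_force'])
a=cv2.imread('pics/w8.png')[184:244,255:315];cv2.imwrite('pics/w8d.png',cv2.resize(a,None,fx=9,fy=9,interpolation=2))
```

```text
[ 0.5854431  -0.04519009  0.3361836 ] [ 0.79975775  0.87156503 -0.09318763]
```

View pics/w8d.png

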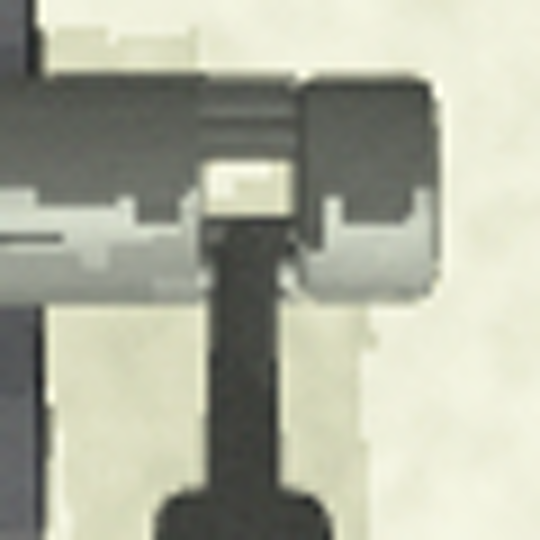

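Request:
carry_out([
  {"slide":[0.003,0,0],"rotation":[0,0,0],"hand":0.0},
  {"slide":[0.003,0,0],"rotation":[0,0,0],"hand":0.0},
])

```text
t: 11.62
tool_pos: [0.5855, -0.0452, 0.3305]
orientation: [[0.0, -0.996, 0.092], [-0.0, 0.092, 0.996], [-1.0, -0.0, -0.0]]
ft_force: [-0.2, -0.3, -1.3]
grip_width: 0.0109
```

Request:
carry_out([
  {"slide":[0.002,0,0],"rotation":[0,0,0],"hand":0.0},
  {"slide":[0.002,0,0],"rotation":[0,0,0],"hand":0.0},
])

```text
t: 11.78
tool_pos: [0.5855, -0.0452, 0.3261]
orientation: [[-0.0, -0.996, 0.092], [0.0, 0.092, 0.996], [-1.0, 0.0, -0.0]]
ft_force: [-0.2, -0.7, -0.7]
grip_width: 0.0106
```

Request:
carry_out([
  {"slide":[0.002,0,0],"rotation":[0,0,0],"hand":0.0},
  {"slide":[0.002,0,0],"rotation":[0,0,0],"hand":0.0},
])

```text
t: 11.95
tool_pos: [0.5855, -0.0451, 0.3222]
orientation: [[-0.0, -0.996, 0.092], [0.0, 0.092, 0.996], [-1.0, 0.0, 0.0]]
ft_force: [-0.0, 0.0, 0.5]
grip_width: 0.0105
```

Run:
```python
from h import *
cap('wrist','w9')
s=manip.observe();print(s['tool_pos'],s['ft_force'])
a=cv2.imread('pics/w9.png')[184:244,255:315];cv2.imwrite('pics/w9d.png',cv2.resize(a,None,fx=9,fy=9,interpolation=2))
```

```text
[ 0.58542068 -0.04518403  0.3218232 ] [-0.38411956 -0.81890808 -0.31693429]
```

View pics/w9d.png

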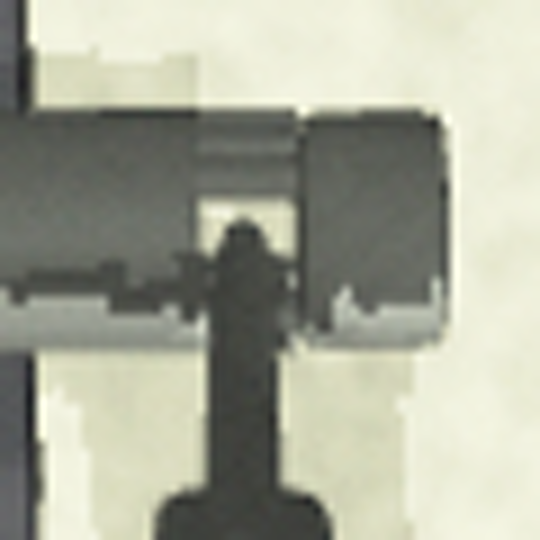

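Request:
carry_out([
  {"slide":[0.003,0,0],"rotation":[0,0,0],"hand":0.0},
  {"slide":[0.003,0,0],"rotation":[0,0,0],"hand":0.0},
  {"slide":[0.003,0,0],"rotation":[0,0,0],"hand":0.0},
])

```text
t: 12.25
tool_pos: [0.5855, -0.0452, 0.3132]
orientation: [[0.0, -0.996, 0.092], [-0.0, 0.092, 0.996], [-1.0, -0.0, -0.0]]
ft_force: [-1.0, -0.3, -0.9]
grip_width: 0.0108
```

Request:
carry_out([
  {"slide":[0.003,0,0],"rotation":[0,0,0],"hand":0.0},
  {"slide":[0.003,0,0],"rotation":[0,0,0],"hand":0.0},
  {"slide":[0.002,0,0],"rotation":[0,0,0],"hand":0.0},
])

```text
t: 12.5
tool_pos: [0.5854, -0.0452, 0.3049]
orientation: [[-0.0, -0.996, 0.092], [-0.0, 0.092, 0.996], [-1.0, 0.0, -0.0]]
ft_force: [-0.6, 0.3, -1.0]
grip_width: 0.0109
```

Request:
carry_out([
  {"slide":[0.002,0,0],"rotation":[0,0,0],"hand":0.0},
  {"slide":[0.002,0,0],"rotation":[0,0,0],"hand":0.0},
])

```text
t: 12.67
tool_pos: [0.5855, -0.0452, 0.3013]
orientation: [[0.0, -0.996, 0.092], [-0.0, 0.092, 0.996], [-1.0, -0.0, -0.0]]
ft_force: [-0.6, 0.0, -0.5]
grip_width: 0.0109
```

Request:
carry_out([
  {"slide":[0.0015,0,0],"rotation":[0,0,0],"hand":0.0},
  {"slide":[0.0015,0,0],"rotation":[0,0,0],"hand":0.0},
])

```text
t: 12.83
tool_pos: [0.5855, -0.0452, 0.2984]
orientation: [[0.0, -0.996, 0.092], [-0.0, 0.092, 0.996], [-1.0, -0.0, -0.0]]
ft_force: [0.7, 0.3, -0.2]
grip_width: 0.0108
```

Request:
carry_out([
  {"slide":[0.0015,0,0],"rotation":[0,0,0],"hand":0.0},
  {"slide":[0.0015,0,0],"rotation":[0,0,0],"hand":0.0},
])

```text
t: 13.0
tool_pos: [0.5855, -0.0452, 0.2955]
orientation: [[0.0, -0.996, 0.092], [-0.0, 0.092, 0.996], [-1.0, -0.0, -0.0]]
ft_force: [-0.7, 0.5, 0.8]
grip_width: 0.0105
```

Request:
carry_out([
  {"slide":[0.0015,0,0],"rotation":[0,0,0],"hand":0.0},
  {"slide":[0.0015,0,0],"rotation":[0,0,0],"hand":0.0},
])

```text
t: 13.17
tool_pos: [0.5856, -0.0452, 0.2927]
orientation: [[0.001, -0.996, 0.092], [-0.0, 0.092, 0.996], [-1.0, -0.001, -0.0]]
ft_force: [3.0, 0.1, 2.9]
grip_width: 0.011
```

Request:
carry_out([
  {"slide":[0.0015,0,0],"rotation":[0,0,0],"hand":0.0},
  {"slide":[0.0015,0,0],"rotation":[0,0,0],"hand":0.0},
])

```text
t: 13.33
tool_pos: [0.5858, -0.0452, 0.2902]
orientation: [[0.002, -0.996, 0.092], [-0.0, 0.092, 0.996], [-1.0, -0.002, -0.0]]
ft_force: [2.7, -0.0, 0.1]
grip_width: 0.011
```

Request:
carry_out([
  {"slide":[0.0015,0,0],"rotation":[0,0,0],"hand":0.0},
  {"slide":[0.0015,0,0],"rotation":[0,0,0],"hand":0.0},
])

```text
t: 13.5
tool_pos: [0.5858, -0.0452, 0.2869]
orientation: [[0.002, -0.996, 0.092], [-0.0, 0.092, 0.996], [-1.0, -0.002, -0.0]]
ft_force: [4.7, 0.6, -0.5]
grip_width: 0.0111
```

Request:
carry_out([
  {"slide":[0.001,0,0],"rotation":[0,0,0],"hand":0.0},
  {"slide":[0.001,0,0],"rotation":[0,0,0],"hand":0.0},
])

```text
t: 13.67
tool_pos: [0.5857, -0.0452, 0.2844]
orientation: [[0.001, -0.996, 0.092], [-0.0, 0.092, 0.996], [-1.0, -0.001, 0.0]]
ft_force: [6.1, -0.5, -0.5]
grip_width: 0.0108
```

Run:
```python
from h import *
cap('scene','s10');cap('wrist','w10')
s=manip.observe();print(s['tool_pos'],s['ft_force'],s['moment'])
a=cv2.imread('pics/s10.png')[180:260,200:290];cv2.imwrite('pics/s10c.png',cv2.resize(a,None,fx=7,fy=7,interpolation=2))
a=cv2.imread('pics/w10.png')[180:310,230:340];cv2.imwrite('pics/w10c.png',cv2.resize(a,None,fx=4.5,fy=4.5,interpolation=2))
```

```text
[ 0.58552308 -0.04517769  0.28395559] [ 5.19310849 -0.16224012 -2.62118232] [-0.0722983  -1.09655242 -0.0381613 ]
```

View pics/s10c.png

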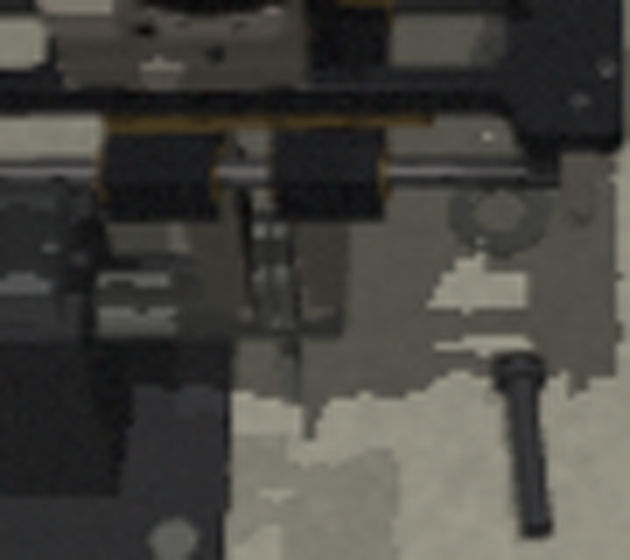

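View pics/w10c.png

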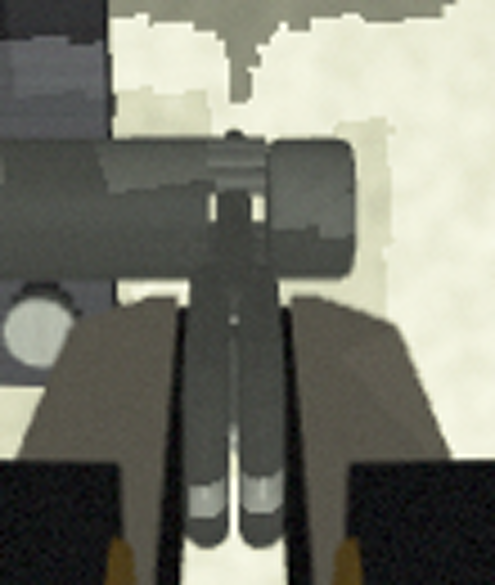

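Request:
carry_out([
  {"slide":[0.001,0,0],"rotation":[0,0,0],"hand":0.0},
  {"slide":[0.001,0,0],"rotation":[0,0,0],"hand":0.0},
])

```text
t: 13.93
tool_pos: [0.5857, -0.0452, 0.2826]
orientation: [[0.001, -0.996, 0.092], [-0.0, 0.092, 0.996], [-1.0, -0.001, -0.0]]
ft_force: [5.5, -0.3, 3.2]
grip_width: 0.0108
```

Request:
carry_out([
  {"slide":[0.001,0,0],"rotation":[0,0,0],"hand":0.0},
  {"slide":[0.001,0,0],"rotation":[0,0,0],"hand":0.0},
])

```text
t: 14.1
tool_pos: [0.5856, -0.0452, 0.2804]
orientation: [[0.001, -0.996, 0.092], [-0.0, 0.092, 0.996], [-1.0, -0.001, -0.0]]
ft_force: [4.2, 0.3, -0.4]
grip_width: 0.0107
```

Request:
carry_out([
  {"slide":[0.001,0,0],"rotation":[0,0,0],"hand":0.0},
  {"slide":[0.001,0,0],"rotation":[0,0,0],"hand":0.0},
])

```text
t: 14.27
tool_pos: [0.5854, -0.0452, 0.2781]
orientation: [[-0.001, -0.996, 0.092], [0.0, 0.092, 0.996], [-1.0, 0.001, 0.0]]
ft_force: [1.8, -0.7, 5.2]
grip_width: 0.0107
```

Request:
carry_out([
  {"slide":[0.0005,0,0],"rotation":[0,0,0],"hand":0.0},
  {"slide":[0.0005,0,0],"rotation":[0,0,0],"hand":0.0},
])

```text
t: 14.43
tool_pos: [0.5855, -0.0452, 0.2778]
orientation: [[-0.0, -0.996, 0.092], [-0.0, 0.092, 0.996], [-1.0, -0.0, -0.0]]
ft_force: [0.6, 0.4, 8.2]
grip_width: 0.0108
```

Request:
carry_out([
  {"slide":[0.0005,0,0],"rotation":[0,0,0],"hand":0.0},
  {"slide":[0.0005,0,0],"rotation":[0,0,0],"hand":0.0},
])

```text
t: 14.6
tool_pos: [0.5856, -0.0452, 0.2775]
orientation: [[0.001, -0.996, 0.092], [-0.0, 0.092, 0.996], [-1.0, -0.001, -0.0]]
ft_force: [-1.0, 0.6, 13.6]
grip_width: 0.0107
```

Request:
carry_out([
  {"slide":[0.0007,0,0],"rotation":[0,0,0],"hand":0.0},
  {"slide":[0.0005,0,0],"rotation":[0,0,0],"hand":0.0},
])

```text
t: 14.77
tool_pos: [0.5858, -0.0452, 0.2771]
orientation: [[0.002, -0.996, 0.092], [-0.0, 0.092, 0.996], [-1.0, -0.002, -0.0]]
ft_force: [0.4, 0.0, 18.3]
grip_width: 0.0108
```

Run:
```python
from h import *
cap('scene','s11');cap('wrist','w11')
s=manip.observe();print(s['tool_pos'],s['ft_force'],s['moment'])
a=cv2.imread('pics/w11.png')[180:310,230:340];cv2.imwrite('pics/w11c.png',cv2.resize(a,None,fx=4.5,fy=4.5,interpolation=2))
```

```text
[ 0.58579458 -0.04517211  0.27712234] [ 0.2019833   0.94178259 15.66130039] [ 0.03421775 -0.01719006 -0.02339567]
```

View pics/w11c.png

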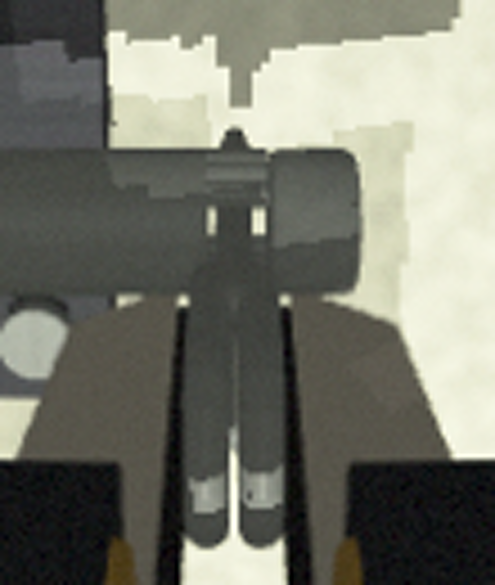

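The tip shows below the pin at (233,135) and the sideways force has gone, so the leg has snapped. The 16–18 N axial force means the loop is bottomed. I'll unload, release and retreat.

Request:
carry_out([
  {"slide":[-0.0015,0,0],"rotation":[0,0,0],"hand":0.0},
  {"slide":[0,0,0],"rotation":[0,0,0],"hand":0.014},
  {"slide":[0,0,0],"rotation":[0,0,0],"hand":0.022},
  {"slide":[0,0,0],"rotation":[0,0,0],"hand":0.03},
  {"slide":[0,0,0],"rotation":[0,0,0],"hand":0.03},
])

```text
t: 15.28
tool_pos: [0.5853, -0.0451, 0.2762]
orientation: [[-0.001, -0.996, 0.092], [0.0, 0.092, 0.996], [-1.0, 0.001, 0.0]]
ft_force: [-1.5, 0.6, -0.1]
grip_width: 0.0281
```

Request:
carry_out([
  {"slide":[0,0,0],"rotation":[0,0,0],"hand":0.03},
  {"slide":[-0.01,0,0],"rotation":[0,0,0],"hand":0.03},
  {"slide":[-0.03,0,0],"rotation":[0,0,0],"hand":0.03},
  {"slide":[-0.04,0,0],"rotation":[0,0,0],"hand":0.03},
  {"slide":[-0.03,0,0],"rotation":[0,0,0],"hand":0.03},
])

```text
t: 15.7
tool_pos: [0.5852, -0.0451, 0.39]
orientation: [[0.001, -0.996, 0.092], [-0.0, 0.092, 0.996], [-1.0, -0.001, -0.0]]
ft_force: [0.7, 0.1, 0.1]
grip_width: 0.0298
```

Request:
carry_out([
  {"slide":[0,0.03,0],"rotation":[0,0,0],"hand":0.03},
  {"slide":[0,0.03,0],"rotation":[0,0,0],"hand":0.03},
  {"slide":[0,0.03,0],"rotation":[0,0,0],"hand":0.03},
  {"slide":[0,0.03,0],"rotation":[0,0,0],"hand":0.03},
  {"slide":[0,0,0],"rotation":[0,0,0],"hand":0.03},
])

```text
t: 16.12
tool_pos: [0.4625, -0.0337, 0.3882]
orientation: [[0.001, -0.996, 0.092], [-0.0, 0.092, 0.996], [-1.0, -0.001, -0.0]]
ft_force: [-0.1, 0.2, 1.5]
grip_width: 0.0302
```

Run:
```python
from h import *
cap('scene','s12');cap('wrist','w12');cap('top','t12')
s=manip.observe();print(s['t'],s['tool_pos'],s['ft_force'],s['moment'])
a=cv2.imread('pics/s12.png')[160:270,100:280];cv2.imwrite('pics/s12c.png',cv2.resize(a,None,fx=4.3,fy=4.3,interpolation=2))
```

```text
16.2667 [ 0.46600037 -0.03417333  0.387658  ] [ 0.10464663 -0.55567492  0.36194458] [ 0.03933788 -0.00123317 -0.00537723]
```

View pics/s12c.png

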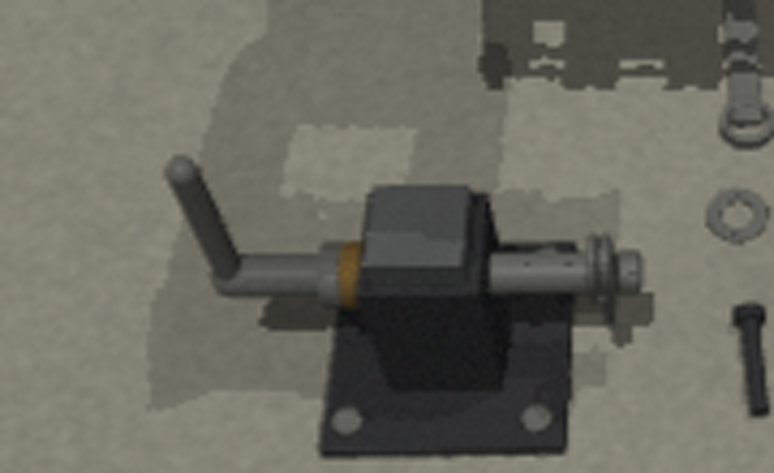

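View pics/w12.png

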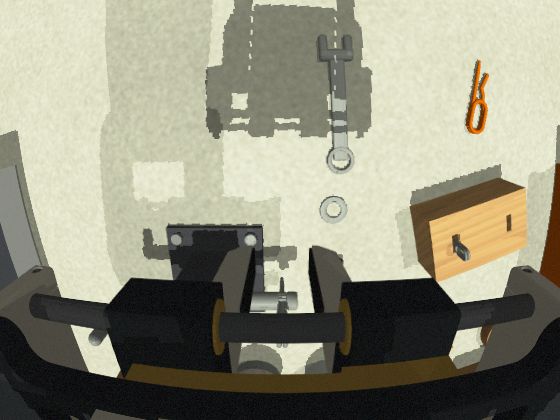

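View pics/s12.png

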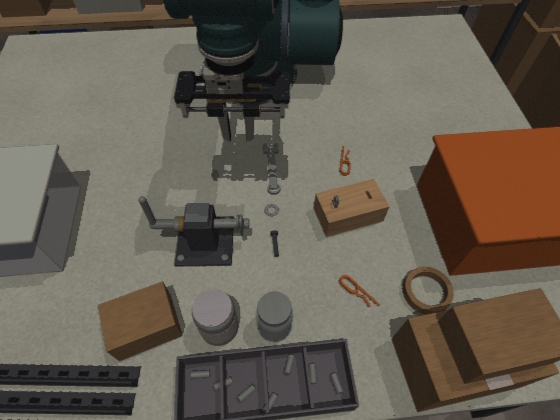

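Run:
```python
from h import *
np.set_printoptions(precision=4,suppress=True)
for n,f in(('scene','s12'),('top','t12')):
    T,im=cloud(n,f)
    X,Y,Z=[T[...,i] for i in range(3)]
    m=(X>.55)&(X<.62)&(Y>-.07)&(Y<-.03)&(Z>.06)&(Z<.16)
    q=T[m]; 
    print(n,len(q),'max z',np.sort(q[:,2])[-6:] if len(q) else '')
    for a in np.arange(-.066,-.03,.004):
        s=q[(q[:,1]>a)&(q[:,1]<a+.004)]
        if len(s): print(round(a+.002,3),len(s),s[:,2].max(),s[:,0].min(),s[:,0].max())
b=(310,190,400,240)
a=cv2.imread('pics/t12.png')[b[1]:b[3],b[0]:b[2]];cv2.imwrite('pics/t12c.png',cv2.resize(a,None,fx=8,fy=8,interpolation=2))
```

```text
scene 225 max z [0.1216 0.1218 0.1219 0.1221 0.1222 0.1228]
-0.064 18 0.08252426014037817 0.5685582421143653 0.584052726735621
-0.06 18 0.08334228393377696 0.5691019491152706 0.5840323555680734
-0.056 18 0.08214185664629203 0.569645644674462 0.5851017342660658
-0.052 16 0.1218569762060282 0.5858433463188553 0.6045457004445809
-0.048 33 0.12220257917996358 0.5855298044369828 0.604058160970349
-0.044 33 0.12279485773632115 0.5820512126604027 0.604768470730844
-0.04 32 0.12159223360268934 0.571808282691685 0.6020832788887363
-0.036 18 0.08152816852043154 0.5715075568347525 0.5857360435805548
-0.032 18 0.0836809954754445 0.5716352927360984 0.5857953815349222
top 21 max z [0.122  0.1226 0.1227 0.1231 0.1236 0.1251]
-0.048 8 0.12513687730332357 0.5931665110821983 0.6026302114870342
-0.044 5 0.12270248494355629 0.5976781317081328 0.603216148760208
-0.04 8 0.12356119488417883 0.597495613342334 0.6027175373327498
```

View pics/t12c.png

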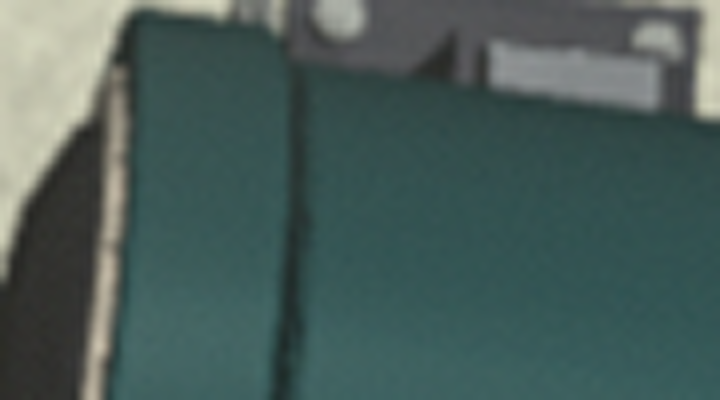

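Request:
carry_out([
  {"slide":[0,0,0.035],"rotation":[0,0,0],"hand":0.03},
  {"slide":[0,0,0.035],"rotation":[0,0,0],"hand":0.03},
  {"slide":[0,0,0.035],"rotation":[0,0,0],"hand":0.03},
  {"slide":[0,0,0.035],"rotation":[0,0,0],"hand":0.03},
  {"slide":[0,0,0.035],"rotation":[0,0,0],"hand":0.03},
])

```text
t: 16.68
tool_pos: [0.4828, 0.142, 0.3867]
orientation: [[-0.0, -0.996, 0.092], [-0.0, 0.092, 0.996], [-1.0, 0.0, -0.0]]
ft_force: [1.2, -1.0, 0.1]
grip_width: 0.0302
```

Request:
carry_out([
  {"slide":[0,0,0.035],"rotation":[0,0,0],"hand":0.03},
  {"slide":[0,0,0.035],"rotation":[0,0,0],"hand":0.03},
  {"slide":[0,0,0.0],"rotation":[0,0,0],"hand":0.03},
])

```text
t: 16.93
tool_pos: [0.4893, 0.2145, 0.386]
orientation: [[-0.002, -0.996, 0.088], [0.001, 0.088, 0.996], [-1.0, 0.002, 0.001]]
ft_force: [1.0, -0.8, 0.7]
grip_width: 0.0301
```

Run:
```python
from h import *
np.set_printoptions(precision=4,suppress=True)
cap('scene','s13');cap('top','t13')
for n,f in(('scene','s13'),('top','t13')):
    T,im=cloud(n,f)
    X,Y,Z=[T[...,i] for i in range(3)]
    m=(X>.54)&(X<.62)&(Y>-.054)&(Y<-.036)&(Z>.06)&(Z<.16)
    q=T[m]
    for a in np.arange(.555,.61,.005):
        s=q[(q[:,0]>a)&(q[:,0]<a+.005)]
        if len(s): print(n,round(a+.0025,4),len(s),s[:,2].max(),s[:,1].mean())
    p=T[(X>.54)&(X<.62)&(Y>-.09)&(Y<-.06)&(Z>.06)&(Z<.1)]; print('pin x',p[:,0].min(),p[:,0].max(),'z',np.percentile(p[:,2],90))
a=cv2.imread('pics/t13.png')[180:240,310:390];a=cv2.resize(a,None,fx=8,fy=8,interpolation=2);cv2.imwrite('pics/t13c.png',a)
a=cv2.imread('pics/s13.png')[200:245,205:265];a=cv2.resize(a,None,fx=10,fy=10,interpolation=2);cv2.imwrite('pics/s13c.png',a)
```

```text
scene 0.5725 3 0.08143272969573889 -0.03813657365985206
scene 0.5775 5 0.08184258232104868 -0.03784781362187335
scene 0.5825 16 0.11527353059146417 -0.03956108551517791
scene 0.5875 18 0.12140677017863422 -0.04492704180235464
scene 0.5925 13 0.12276132883155566 -0.04512627708817531
scene 0.5975 21 0.12172838850073919 -0.04608550922296221
scene 0.6025 47 0.12009348628514538 -0.04659385909592081
scene 0.6075 1 0.11459255946020874 -0.04401430153896735
pin x 0.5655984980632676 0.5836486812950896 z 0.08162569733433264
top 0.5625 3 0.07932422925669003 -0.05015415449743876
top 0.5675 18 0.08472112907935547 -0.04533018034100954
top 0.5725 21 0.08568404704617394 -0.045794530640798574
top 0.5775 27 0.1076706488696223 -0.04353011418842501
top 0.5825 23 0.12040648084951933 -0.0423585731400009
top 0.5875 17 0.12432500479399555 -0.041902938235822126
top 0.5925 18 0.1254238007158588 -0.042978418763651466
top 0.5975 19 0.12553425826119102 -0.042656808006491166
top 0.6025 12 0.12154436937997237 -0.0430184814988343
pin x 0.5626444391080307 0.5826802303133573 z 0.0847528398305137
```

View pics/t13c.png

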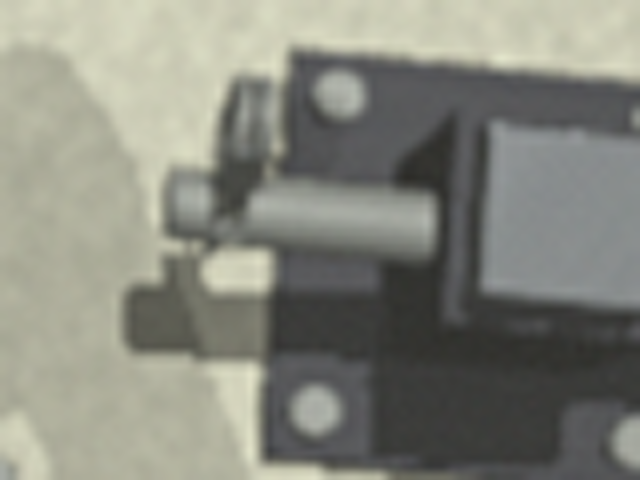

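View pics/s13c.png

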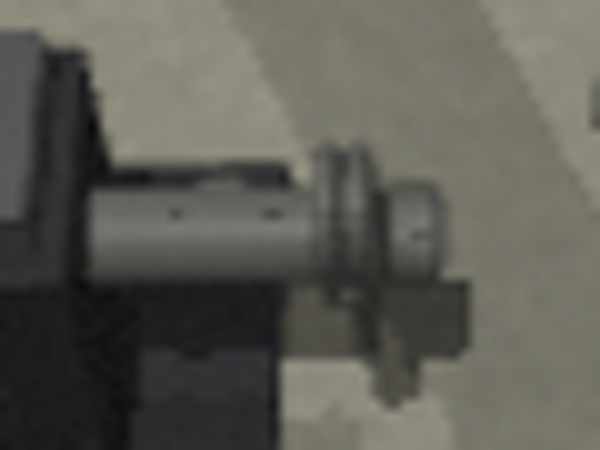

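The head leans somewhat toward +x after release, so I'll get a side view with the wrist camera before handing in.

Request:
carry_out([
  {"slide":[0,0,0],"rotation":[0,0.115,0],"hand":0.03},
  {"slide":[0,0,0],"rotation":[0,0.115,0],"hand":0.03},
  {"slide":[0,0,0],"rotation":[0,0.115,0],"hand":0.03},
  {"slide":[0,0,0],"rotation":[0,0.115,0],"hand":0.03},
  {"slide":[0,0,0],"rotation":[0,0.115,0],"hand":0.03},
])

```text
t: 17.45
tool_pos: [0.4891, 0.2089, 0.3871]
orientation: [[-0.051, -0.996, 0.078], [-0.546, 0.093, 0.832], [-0.836, -0.0, -0.549]]
ft_force: [0.4, -0.7, -0.7]
grip_width: 0.0301
```

Request:
carry_out([
  {"slide":[0,0,0],"rotation":[0,0.115,0],"hand":0.03},
  {"slide":[0,0,0],"rotation":[0,0.115,0],"hand":0.03},
  {"slide":[0,0,0],"rotation":[0,0.115,0],"hand":0.03},
  {"slide":[0,0,0],"rotation":[0,0.115,0],"hand":0.03},
  {"slide":[0,0,0],"rotation":[0,0,0],"hand":0.03},
])

```text
t: 17.87
tool_pos: [0.489, 0.2093, 0.3856]
orientation: [[-0.081, -0.996, 0.045], [-0.86, 0.093, 0.502], [-0.504, 0.002, -0.864]]
ft_force: [-0.1, 0.2, -0.3]
grip_width: 0.0303
```

Run:
```python
from h import *
cap('wrist','w14')
s=manip.observe();print(s['tool_pos'],s['orientation'],s['qpos'])
print(wproj('w14',[[.585,-.045,.107],[.575,-.045,.0725]]))
```

```text
[0.48896327 0.20943094 0.38585221] [[-0.08050593 -0.99570875  0.04563849]
 [-0.85585893  0.09252265  0.50886644]
 [-0.51090536  0.00190665 -0.85963485]] [ 0.51144714 -0.04618423  1.73119228 -0.8979857   2.01272586 -1.13088878]
[[378.62059153 289.26246967]
 [397.55218393 274.27610264]]
```

View pics/w14.png

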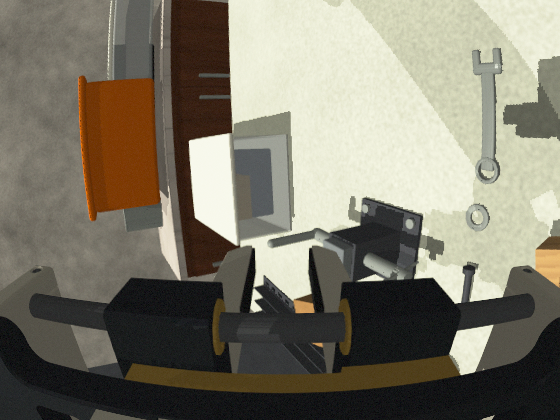

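Request:
carry_out([
  {"slide":[0.009,-0.03,0.0207],"rotation":[0,0,0],"hand":0.03},
  {"slide":[0.009,-0.03,0.0207],"rotation":[0,0,0],"hand":0.03},
  {"slide":[0.009,-0.03,0.0207],"rotation":[0,0,0],"hand":0.03},
  {"slide":[0.009,-0.03,0.0207],"rotation":[0,0,0],"hand":0.03},
  {"slide":[0,0,0],"rotation":[0,0,0],"hand":0.03},
])

```text
t: 18.33
tool_pos: [0.6124, 0.2087, 0.2911]
orientation: [[-0.083, -0.996, 0.043], [-0.855, 0.094, 0.511], [-0.513, 0.006, -0.859]]
ft_force: [0.4, -0.8, -0.8]
grip_width: 0.0302
```

Run:
```python
from h import *
cap('wrist','w15')
s=manip.observe();print(s['tool_pos'])
p=wproj('w15',[[.585,-.045,.107],[.575,-.045,.0725]]);print(p)
c=p.mean(0).astype(int)
a=cv2.imread('pics/w15.png')[max(c[1]-50,0):c[1]+50,c[0]-60:c[0]+60];cv2.imwrite('pics/w15c.png',cv2.resize(a,None,fx=6,fy=6,interpolation=2))
```

```text
[0.61079307 0.20893033 0.2936907 ]
[[311.4367655  198.86227112]
 [339.23753539 184.78626549]]
```

View pics/w15c.png

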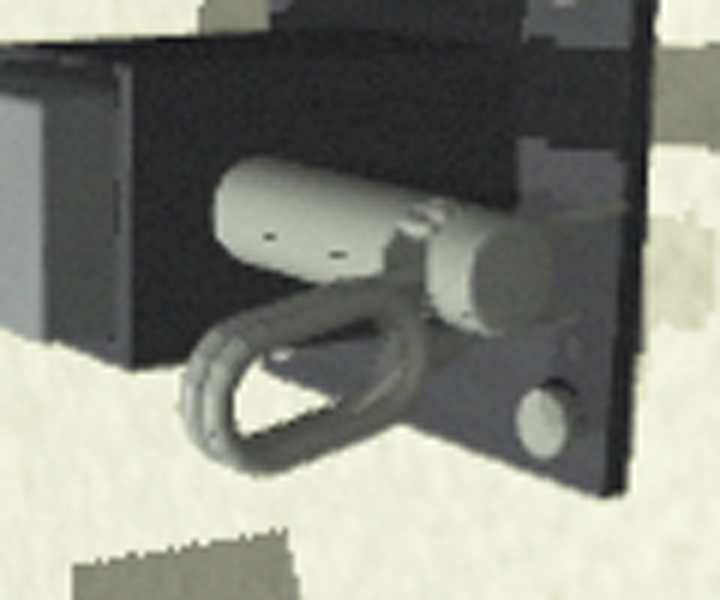

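Run:
```python
from h import *
np.set_printoptions(precision=1,suppress=True)
o=np.array([265,141])
seat=np.array([.5755,-.0445,.0725]); fx=np.array([.996,-.09,0]); ez=np.array([0,0,1.])
for t in(0,5,10,15,20):
    a=np.deg2rad(t); X=fx*np.cos(a)-ez*np.sin(a); U=ez*np.cos(a)+fx*np.sin(a)
    h=seat+.010*X+.036*U
    print(t,((wproj('w15',[seat,h,h+.018*U,h-.028*U,h+.013*X,h-.013*X,seat-.041*U])-o)*6).tolist())
P,im=wcloud('w15')
m=np.zeros((420,560),bool);m[141:241,265:385]=1
Q=P[m&(np.abs(P[...,1]+.0445)<.012)&(P[...,2]>.088)&(P[...,2]<.15)]
x=Q[:,0];zz=Q[:,2]
print('cloud',len(Q),x.min()*1e3,x.max()*1e3,zz.max()*1e3,'n')
for z0 in np.arange(.088,.13,.004):
    s=x[(zz>=z0)&(zz<z0+.004)]*1e3
    if len(s):print(z0,len(s),s.min(),s.max(),(s.min()+s.max())/2)
PP=P[m&(P[...,1]<-.06)&(P[...,1]>-.09)&(P[...,2]>.05)&(P[...,2]<.1)];print('pin',PP.min(0)*1e3,PP.max(0)*1e3)
```

```text
0 [[447.4308933190714, 265.99114989093385], [269.40598686315843, 350.90330164012244], [172.47344578941784, 365.4293263810444], [407.76491670648477, 330.2678742464353], [267.0888715366376, 430.79262713999555], [271.5781919254139, 269.3118009368668], [619.8828069906233, 244.7339017177673]]
5 [[447.4308933190714, 265.99114989093385], [274.09691282279346, 369.2972023795841], [177.98040826613885, 394.2482308339759], [411.80063957989194, 333.53681636743204], [277.49654766789934, 447.2597314942157], [270.4131586992837, 289.30363431781456], [620.5099255787987, 225.12284758838894]]
10 [[447.4308933190714, 265.99114989093385], [280.1234836212326, 386.69669181086584], [185.6247724886806, 421.64511737123235], [416.0906311346274, 336.276089484018], [289.09821692139315, 462.0806713031345], [270.6812430434651, 309.01279178564323], [619.8882488660945, 205.70324931510083]]
15 [[447.4308933190714, 265.99114989093385], [287.41404127116175, 402.9624265237044], [195.29074380410805, 447.3844957531386], [420.6003535087582, 338.4680976334234], [301.77281892281644, 475.16423910697296], [272.36869497244277, 3
[... 470 characters left out ...]
48692981
0.092 54 575.4082473248075 601.7206223092386 588.5644348170231
0.096 58 576.4169875752043 601.0926897984608 588.7548386868325
0.1 58 577.2000955280457 602.8484834476154 590.0242894878306
0.10400000000000001 59 577.7548175233368 603.1268231437596 590.4408203335481
0.10800000000000001 53 578.3865364393066 603.544975538799 590.9657559890528
0.11200000000000002 56 579.1295728806346 603.8227221947841 591.4761475377093
0.11600000000000002 82 580.2567836547946 602.3307476523847 591.2937656535896
0.12000000000000002 130 582.7290032876558 599.9451264482765 591.3370648679661
0.12400000000000003 1 593.5081281055475 593.5081281055475 593.5081281055475
pin [560.2 -89.8  71. ] [580.6 -60.1  84.3]
```

Run:
```python
from rig import manip
print(manip.observe()['t'],manip.observe()['grip_width']); print(manip.hand_in())
```

```text
18.3833 0.029803325672087363
the job is handed in; nothing more can be done
None
```

The pin is home and the larger clip is seated on it and released. I handed the job in at 18.4 s with the gripper clear and touching nothing.

- **Pin:** I pushed the handle along the foot's +y until it hit a hard stop, at about 65 N on the wrist. The pictures afterwards show the collar against the brass bushing.
- **Clip:** I took the larger clip from the block and lowered its straight leg into the cross hole in small steps. The sideways force rose to about 6 N as the sprung leg spread, then fell to zero as it closed. The loop then bottomed at 14–18 N, and I released it and backed off.
- **Last checks:** The leg is through the pin. The clip's top is about 51 mm above the pin axis, which fits the loop being right down on the shank. In the last overall pictures the small clip, the orange look-alikes and the other things look unmoved.
- **Disagreed:** The clip was upright in the gripper, but after release it leans about 9° towards +x. That fits the play of the 5 mm leg in the 8 mm hole, so I left it. I could not see the sprung leg's closed end directly. That it snapped shut is judged from the force drop and the clip's height.

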